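# Level the drying board and hang up the oiled cups

## Task

The turned cups in the tray have been oiled inside and must drain and dry upside down on the pegs of the drying board. First turn the board's two foot knobs until the empty board is level in both directions (to within half a degree); then put every cup from the tray mouth down over a peg of its own, fully down with its rim resting on the slats, leave the board level and let go. Leave the oil tin, gouge and sanding block where they are.

Things in the scene. Friction and masses are not known exactly. Their poses are not given: they have to be found in the camera images.
- board_mid (a point): middle of the top of the drying board, a plywood plate 200 mm (its x) by 390 mm (its y), 14 mm thick, top about 48 mm above the bench. z is the board's upward normal (vertical when level), x points to the far long edge, y to the left end. At the start it is out of level by up to 4 degrees; it moves only when a foot screw is turned. Two slats 12 x 6 mm run along y, 38 mm apart, the pegs between them
- stand: fixed steel base under the board, origin on the bench below the board's middle, axes as the level board's. The board rests on three feet, each 75 mm from the middle along x and 165 mm along y: a plain ball foot (fixed height, the pivot) at the far left corner (+x, +y), the foot screw of knob A at the far right corner (+x, -y), that of knob B at the near left corner (-x, +y)
- knob_a_grip (a point): centre of the round black knob A, 38 mm diameter, 16 mm thick, on the upright foot screw at the board's far right corner; it raises or lowers the right end, 330 mm along y from the ball foot. It turns on the spot about the vertical, 30 mm above the board. Clockwise from above raises the board there, 10 mm a turn (1.6 mm a radian), several turns of travel, friction 0.05 N m, stays as left
- knob_b_grip (a point): centre of the round black knob B, 38 mm diameter, 16 mm thick, on the upright foot screw at the board's near left corner; it raises or lowers the near edge, 150 mm along x from the ball foot. It turns on the spot about the vertical, 30 mm above the board. Clockwise from above raises the board there, 10 mm a turn (1.6 mm a radian), several turns of travel, friction 0.05 N m, stays as left
- peg1_foot (a point): point on the axis of drying peg 1 of 3 (counted from the board's right end, the -y end; 120 mm apart) at the height of the slats' upper faces, on which a cup's rim comes to rest. The peg is a turned wooden post that tapers from 33 mm diameter at its foot to 17 mm near its rounded top, which is 60 mm above this point. Axes as the board's
- peg2_foot (a point): point on the axis of drying peg 2 of 3 (counted from the board's right end, the -y end; 120 mm apart) at the height of the slats' upper faces, on which a cup's rim comes to rest. The peg is a turned wooden post that tapers from 33 mm diameter at its foot to 17 mm near its rounded top, which is 60 mm above this point. Axes as the board's
- peg3_foot (a point): point on the axis of drying peg 3 of 3 (counted from the board's right end, the -y end; 120 mm apart) at the height of the slats' upper faces, on which a cup's rim comes to rest. The peg is a turned wooden post that tapers from 33 mm diameter at its foot to 17 mm near its rounded top, which is 60 mm above this point. Axes as the board's
- cup1_mid (a point): centre (on the axis, half-way up) of a turned wooden drinking cup 1, plain round and straight-sided: 54 mm outside diameter, 95 mm tall, inside diameter 45 mm, inside depth 87 mm, about 120 g. Its z axis runs along the cup from base to mouth. At the start it lies on its side in a groove of the tray, axis about 44 mm above the bench, mouth away from the robot. It may be absent
- cup1: the same cup 1: origin at the middle of its base's outer face, z axis towards the mouth
- cup2_mid (a point): centre (on the axis, half-way up) of a turned wooden drinking cup 2, plain round and straight-sided: 54 mm outside diameter, 95 mm tall, inside diameter 45 mm, inside depth 87 mm, about 120 g. Its z axis runs along the cup from base to mouth. At the start it lies on its side in a groove of the tray, axis about 44 mm above the bench, mouth away from the robot. It may be absent
- cup2: the same cup 2: origin at the middle of its base's outer face, z axis towards the mouth
- cup3_mid (a point): centre (on the axis, half-way up) of a turned wooden drinking cup 3, plain round and straight-sided: 54 mm outside diameter, 95 mm tall, inside diameter 45 mm, inside depth 87 mm, about 120 g. Its z axis runs along the cup from base to mouth. At the start it lies on its side in a groove of the tray, axis about 44 mm above the bench, mouth away from the robot. It may be absent
- cup3: the same cup 3: origin at the middle of its base's outer face, z axis towards the mouth
- tray: fixed slatted wooden tray, 200 mm (x) by 390 mm (y), origin in the middle of its underside. Ten slats along x, 10 mm wide, 40 mm apart centre to centre, tops 22 mm above the bench; the cups lie in the grooves between them, 120 mm from each other
- oil_tin: bystander: closed tin of finishing oil, 80 mm diameter, 110 mm high, origin at its underside
- gouge: bystander: turning gouge with wooden handle, 350 mm long, lying on the bench, 29 mm high; origin near its middle, x along it towards the blade
- sanding_block: bystander: cork sanding block 70 x 110 x 32 mm, origin at its underside
Things that resemble listed ones, but are neither listed nor needed, are in the scene too. What is shaped like the cup2 but orange is not meant.

How it is judged:
By the outcome, as a careful person would: the job done as asked, in the order asked, and still so for the second after the job is handed in, with the robot touching nothing.
Of cup1, cup2, cup3 only 2 to 3 are there at a start; the rules pass over those that are not, and their reading is None.
At some moment in a run one of cup1, cup2, cup3 may be knocked a few centimetres aside while the robot is not near it.
Once in a run the grip may slacken for a moment while it holds something.
It also fails if it takes over 208 s, if anything falls off the work surface, if the arm or the gripper's body presses on something with over 40 N, if the wrist force passes 120 N, or if a joint passes its speed limit or range.

## Robot

A 6-joint arm with a two-finger parallel gripper is mounted at the origin on the work surface. World frame = base frame: x ahead of the robot, y to its left, z up, the work surface at z = 0. Lengths are in m, angles in rad, forces in N, time in s.
With the tool pointing down it reaches from about 0.325 to 0.775 m from the base axis. Payload 9.3 kg.
Tool frame: the origin (TCP) lies midway between the tips of the shut fingers; the grasp point (between the pads) lies 19 mm behind it; z points along the fingers, y is the direction in which the jaws open and shut (so a half turn about z gives the same grasp; the last joint's range is limited). The gripper opens to 85 mm and grips with 20 to 120 N. Pads are 22 mm wide; open, the fingers measure 114 mm over their backs; the gripper's body (76 mm by 85 mm) begins 54 mm behind the grasp point. The pads swing forward as they close: fully open they stand 13 mm farther back than shut.
Start: joints at [0.958, 0.259, 0.021, 1.334, 0, 1.418], TCP at [0.244, 0.493, 0.231] pointing down, gripper open.
Joint ranges: [-3.04, 3.04], [-0.91, 1.82], [-1.04, 1.36], [-1.92, 1.95], [-1.52, 1.45], [-3.14, 3.14]. Speed limits (rad/s): [2.22, 2.22, 2.79, 3.14, 3.14, 3.14].

## Interface

Orientations are given as a unit quaternion [w, x, y, z].
In Python, from station import manip, cams, job gives the robot as it stands.
- The arm moves only by the tool play_rows, never from a script. Its argument "commands" is a list of rows, each an object of numbers: "dx", "dy", "dz": the shift along the world's x, y, z in m; "ax", "ay", "az": the turn, a rotation vector about the world's x, y, z in degrees. In form: [{"dx": .., "dy": .., "dz": .., "ax": .., "ay": .., "az": ..}, ...]. A call has 1 to 5 rows; each row is the pose to reach, as a shift and turn from the pose commanded when the call began; what a row does not reach only later rows make up. A row lasts 1/8 s, in which the tool goes at most 62.5 mm and 10.7 degrees, less where a joint would pass 70% of its speed; a pose out of reach is approached as far as the arm can. A call with a gripper value outside its range is refused whole. "jaw" is the opening in per cent of the stroke, from 0 (shut) to 100 (fully open), set as the call begins (left out, the last holds). The fingers move at their own pace and stop on an object; the grip force is fixed at half the most. Time passes only in rows, so rows that repeat a pose let the fingers close. It gives the time, the measured TCP pose, the force and the opening at its end, in the units of the state.
- manip.get_state(): the state, without advancing time (a new reading comes with each control period).
- cams.get_image(name): name is "scene" or "top" or "wrist"; returns the picture (384x512x3 uint8, red, green, blue); there is no depth.
- cams.camera_model(name): a dict with "fx", "fy", "cx", "cy" (pixels), "rvec" (rotation vector, rad) and "tvec" (3), from world to camera coordinates, as OpenCV has them. Camera axes: x right, y down, z forward; pixel columns grow to the right and rows downward; lengths in m; the calibration is good to about 2 mm. A picture is of the moment at which its call begins: read the wrist's pose just before it. camera_model takes no time and is no camera call; for the wrist camera it gives the pose at the moment of the call.
- job.job_done(): hands the job in, once; it reports no verdict.
The state is a dict: "clock": time; "qpos": joint angles; "joint_vel": joint speeds; "tau": joint torques, N m; "tcp_pos": TCP position; "eef_rot": TCP orientation; "ft_force": force on the tool from outside, world axes, zero at the start; "ft_torque": the same for the moment, N m; "width": opening from 0.0 (shut) to 1.0 (fully open).
Only numpy, scipy, OpenCV 4.12 (cv2) and the standard library are available. Lean on these libraries where they do the work, as an engineer would, in place of code of your own. Each camera call takes 0.05 s, during which the arm holds its last target.

## Working session

There is one attempt and no reset: what is moved stays moved. The work goes in short steps, Python scripts to look and compute and a tool call to move; the robot and the scene stay as the last step left them, time stands still between calls to the robot, and variables do not carry over. Pictures are saved under pics/ and viewed, and the job is handed in when it is done.

Besides the shell and the picture viewer there is one more tool, called after "Emit:" by a JSON object that holds its "method" and its "body", one argument or row to a line. play_rows: Moves the arm, as the interface text tells. Its arguments: {"type":"object","properties":{"commands":{"type":"array","items":{"type":"object","properties":{"dx":{"type":"number"},"dy":{"type":"number"},"dz":{"type":"number"},"ax":{"type":"number"},"ay":{"type":"number"},"az":{"type":"number"}}}},"jaw":{"type":"number"}},"required":["commands"]}

```bash
ls; mkdir -p pics
cat > h.py <<'E'
import numpy as np, cv2, json
from station import manip, cams, job
def snap(n,f):
    im=cams.get_image(n); cv2.imwrite('pics/'+f,im[:,:,::-1]); return im
def cm(n):
    m=cams.camera_model(n); K=np.array([[m['fx'],0,m['cx']],[0,m['fy'],m['cy']],[0,0,1.]]); R=cv2.Rodrigues(np.array(m['rvec'],float))[0]; return K,R,np.array(m['tvec'],float)
def ray(M,u,v):
    K,R,t=M; d=R.T@np.linalg.inv(K)@np.array([u,v,1.]); return -R.T@t,d
def onz(M,u,v,z):
    c,d=ray(M,u,v); return c+d*(z-c[2])/d[2]
def proj(M,P):
    K,R,t=M; p=(K@(R@np.atleast_2d(P).T+t[:,None])); return (p[:2]/p[2]).T
E
python3 - <<'E'
from h import *
print(manip.get_state())
for n in ['scene','top','wrist']:
    M=cm(n); snap(n,n+'0.png'); print(n,M[0].tolist(),(-M[1].T@M[2]).round(3),M[1].round(3).tolist())
E
```

```text
pics
{'clock': 0.0, 'qpos': array([9.58403251e-01, 2.59184269e-01, 2.07888957e-02, 1.33370501e+00,
       1.81865116e-05, 1.41819855e+00]), 'joint_vel': array([-7.18434377e-04, -4.53644814e-04, -4.30180530e-04,  3.97291676e-04,
        9.80684512e-05, -8.24458233e-04]), 'tau': array([-4.12143800e-04, -5.55648386e+01,  3.44523311e+01,  1.35981457e-02,
       -1.73933659e-04,  1.40164718e-05]), 'tcp_pos': array([0.24391184, 0.49265625, 0.23068115]), 'eef_rot': array([-2.51797284e-04,  2.27877826e-01,  9.73689515e-01, -6.01516872e-04]), 'ft_force': array([-0.56242162, -0.3737405 ,  0.28425179]), 'ft_torque': array([-0.05028909,  0.02307088,  0.00186992]), 'width': 1.0023822407862262}
scene [[441.585066360719, 0.0, 259.2020048969081], [0.0, 441.585066360719, 192.06100938688886], [0.0, 0.0, 1.0]] [1.509 0.093 0.748] [[-0.096, 0.995, 0.016], [0.561, 0.068, -0.825], [-0.822, -0.07, -0.565]]
top [[365.6973250093024, 0.0, 253.83829254351954], [0.0, 365.6973250093024, 192.7180088957137], [0.0, 0.0, 1.0]] [ 0.27  -0.02   1.301] [[0.081, -0.997, -0.002], [-0.973, -0.079, -0.217], [0.216, 0.02, -0.976]]
wrist [[278.15360467921465, 0.0, 251.88389852634148], [0.0, 278.15360467921465, 191.42225812933], [0.0, 0.0, 1.0]] [0.174 0.528 0.374] [[0.444, 0.896, -0.0], [0.853, -0.423, 0.306], [0.274, -0.136, -0.952]]
```

View pics/scene0.png

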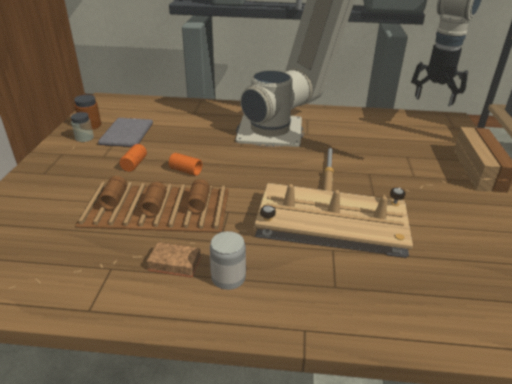

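View pics/top0.png

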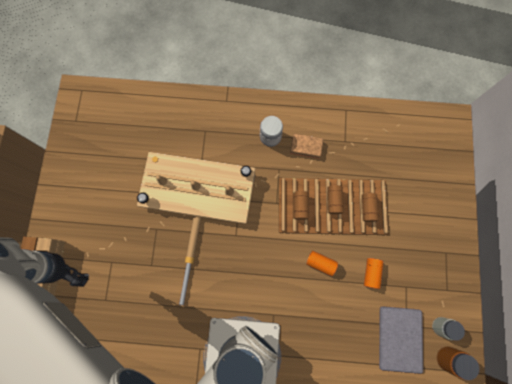

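View pics/wrist0.png

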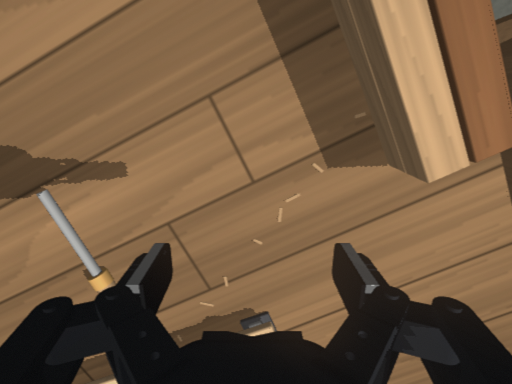

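Three brown cups are in the tray, at top-view pixels (301,205), (335,198) and (371,206). The orange look-alikes at (322,263) and (374,273) lie on the bench and are not wanted. Round black knobs are at (246,171), far right (A), and (143,198), near left (B). The yellow spot at (155,160) is the ball foot.

Run:
```python
from h import *
t=cv2.imread('pics/top0.png'); s=cv2.imread('pics/scene0.png')
cv2.imwrite('pics/c1.png',cv2.resize(t[145:230,130:262],None,fx=6,fy=6,interpolation=cv2.INTER_CUBIC))
cv2.imwrite('pics/c2.png',cv2.resize(t[165:245,270:400],None,fx=6,fy=6,interpolation=cv2.INTER_CUBIC))
cv2.imwrite('pics/c3.png',cv2.resize(s[175:265,250:415],None,fx=4.8,fy=4.8,interpolation=cv2.INTER_CUBIC))
M=cm('top')
for n,p,z in [('A',(246,171),.085),('B',(143,198),.085),('ball',(155,160),.048),('p1',(230,189),.1),('p2',(196,185),.1),('p3',(162,180),.1),('c',(301,205),.06),('c',(335,198),.06),('c',(371,206),.06),('gouge',(185,300),.02),('tin',(271,124),.11)]: print(n,onz(M,*p,z).round(3))
```

```text
A [0.614 0.037 0.085]
B [0.491 0.378 0.085]
ball [0.639 0.368 0.048]
p1 [0.543 0.085 0.1  ]
p2 [0.547 0.201 0.1  ]
p3 [0.555 0.318 0.1  ]
c [ 0.515 -0.161  0.06 ]
c [ 0.549 -0.277  0.06 ]
c [ 0.531 -0.401  0.06 ]
gouge [0.166 0.207 0.02 ]
tin [ 0.783 -0.036  0.11 ]
```

View pics/c1.png

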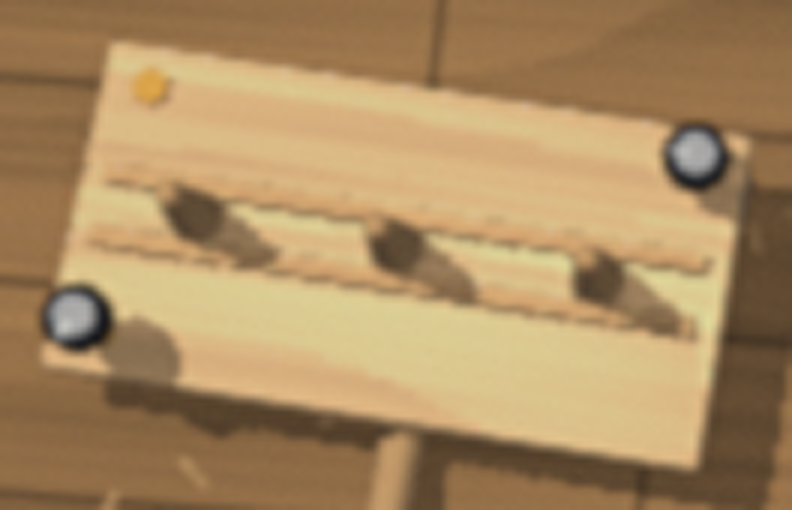

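View pics/c2.png

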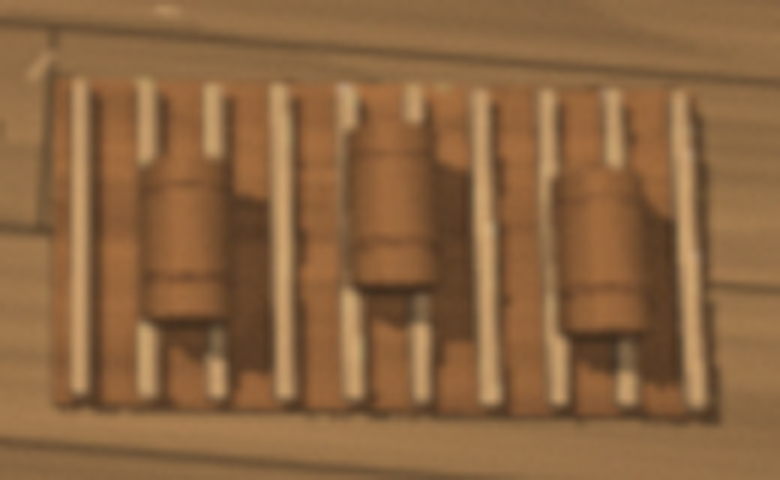

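View pics/c3.png

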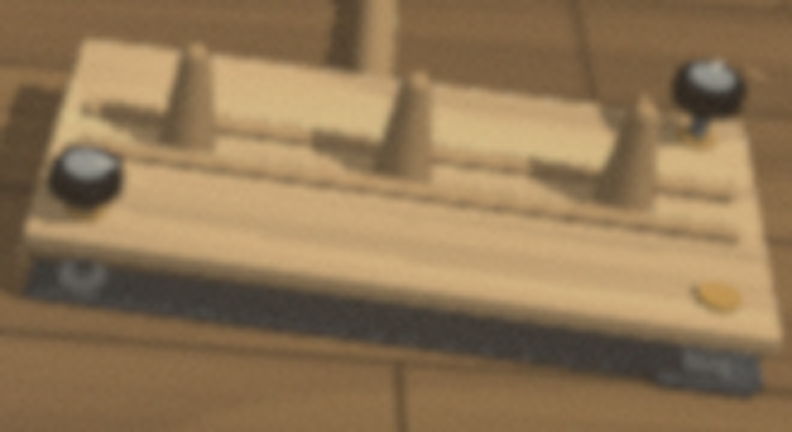

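```bash
cat > fit.py <<'E'
from h import *
from scipy.optimize import least_squares
from scipy.spatial.transform import Rotation as Ro
# board coords relative to ball foot pivot on top: board mid at (-.075,-.165)
L={'FL':(.1,.195,0),'FR':(.1,-.195,0),'NR':(-.1,-.195,0),'NL':(-.1,.195,0),'ball':(.075,.165,.001),'A':(.075,-.165,.038),'B':(-.075,.165,.038),'p1':(0,-.12,.066),'p2':(0,0,.066),'p3':(0,.12,.066)}
def model(p,n):
    R=Ro.from_euler('z',p[2])*Ro.from_euler('xy',p[3:5])
    piv=np.array([.075,.165,0])
    P0=np.array([p[0],p[1],p[5]])
    return P0+R.apply(np.array([L[k] for k in n])-piv)
if __name__=='__main__':
    top={'FL':(110,42),'FR':(750,135),'NR':(697,468),'NL':(42,362),'ball':(150,86),'A':(696,152),'B':(76,316)}
    sc={'FL':(780,340),'FR':(28,238),'NR':(85,40),'NL':(745,108),'ball':(718,296),'A':(92,160),'B':(713,75),'p1':(198,44),'p2':(419,73),'p3':(646,96)}
    top={k:((a+.5)/6-.5+130,(b+.5)/6-.5+145) for k,(a,b) in top.items()}
    sc={k:((a+.5)/4.8-.5+250,(b+.5)/4.8-.5+175) for k,(a,b) in sc.items()}
    Mt,Ms=cm('top'),cm('scene')
    def f(p):
        r=[]
        for d,M in ((top,Mt),(sc,Ms)):
            n=list(d); r.append((proj(M,model(p[:6],n))-np.array([d[k] for k in n])).ravel())
        return np.concatenate(r+[[ (p[5]-.048)/.002]])
    s=least_squares(f,[.64,.37,-.05,0,0,.048])
    print(s.x.round(4),'tilt deg',np.degrees(s.x[2:5]).round(2)); print(f(s.x)[:-1].reshape(-1,2).round(1).tolist())
    cov=np.linalg.inv(s.jac.T@s.jac)*.3; print(np.sqrt(np.diag(cov))[3:5]*57.3)
    for k in L: print(k,model(s.x,[k])[0].round(4))
E
python3 fit.py
```

```text
[ 6.415e-01  3.691e-01 -7.550e-02 -1.010e-02  6.000e-04  4.830e-02] tilt deg [-4.33 -0.58  0.04]
[[0.1, -0.1], [0.4, 0.3], [0.2, 0.1], [-1.1, 0.5], [0.0, 0.3], [-0.4, -0.1], [-0.1, 0.3], [1.4, -0.6], [-1.1, 0.1], [-0.5, -1.2], [0.5, 0.8], [0.7, 0.0], [-0.5, -0.1], [-0.4, 0.1], [-0.7, 0.7], [-0.3, 0.1], [0.2, 0.8]]
[0.18827446 0.38571539]
FL [0.6686 0.3972 0.048 ]
FR [0.6392 0.0083 0.0519]
NR [0.4398 0.0234 0.052 ]
NL [0.4692 0.4123 0.0481]
ball [0.6415 0.3692 0.0493]
A [0.6166 0.0405 0.0896]
B [0.4919 0.3808 0.0864]
p1 [0.5453 0.0913 0.1172]
p2 [0.5543 0.2109 0.116 ]
p3 [0.5634 0.3306 0.1148]
```

Emit:
{"method": "play_rows", "body": {
  "commands": [
    {"dx": 0.247,"dy": -0.187,"dz": -0.07},
    {"dx": 0.247,"dy": -0.187,"dz": -0.07},
    {"dx": 0.247,"dy": -0.187,"dz": -0.07},
    {"dx": 0.247,"dy": -0.187,"dz": -0.07},
    {"dx": 0.247,"dy": -0.187,"dz": -0.07}
  ],
  "jaw": 0
}}

```text
invalid input at $.commands[0]: expected keys dx, dy, dz, ax, ay, az
```

Emit:
{"method": "play_rows", "body": {
  "commands": [
    {"dx": 0.06,"dy": -0.04,"dz": 0,"ax": 0,"ay": 0,"az": 0},
    {"dx": 0.12,"dy": -0.08,"dz": -0.02,"ax": 0,"ay": 0,"az": 0},
    {"dx": 0.18,"dy": -0.13,"dz": -0.05,"ax": 0,"ay": 0,"az": 0},
    {"dx": 0.247,"dy": -0.187,"dz": -0.07,"ax": 0,"ay": 0,"az": 0},
    {"dx": 0.247,"dy": -0.187,"dz": -0.07,"ax": 0,"ay": 0,"az": 0}
  ],
  "jaw": 0
}}

```text
clock: 0.78
tcp_pos: [0.4867, 0.3091, 0.1625]
eef_rot: [-0.0, 0.228, 0.974, -0.0]
ft_force: [0.8, 0.2, -0.0]
width: 0.005
```

Run:
```python
from h import *
s=manip.get_state(); print({k:np.round(v,4).tolist() for k,v in s.items() if k!='tau'})
snap('wrist','w1.png')
```

```text
{'clock': 0.775, 'qpos': [0.4203, 0.331, -0.0517, 1.1884, 0.0001, 0.88], 'joint_vel': [-0.7875, 0.2729, 0.0669, -0.2132, -0.0001, -0.7842], 'tcp_pos': [0.4867, 0.3091, 0.1625], 'eef_rot': [-0.0001, 0.2278, 0.9737, -0.0], 'ft_force': [0.7672, 0.2111, -0.0453], 'ft_torque': [0.0261, -0.0073, 0.0051], 'width': 0.005}
```

View pics/w1.png

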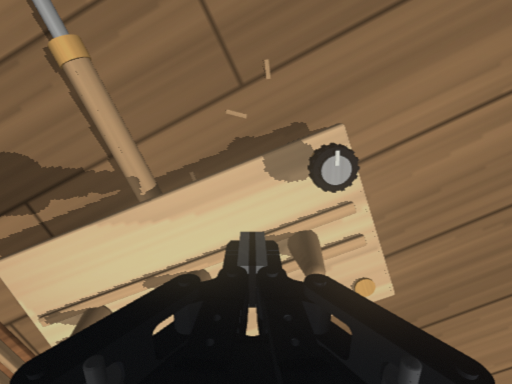

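The wrist view shows board, knob B (333,167), ball foot (365,286) and peg 3. I'm now probing the board top with shut fingers.

Emit:
{"method": "play_rows", "body": {
  "commands": [
    {"dx": 0,"dy": 0,"dz": -0.05,"ax": 0,"ay": 0,"az": 0},
    {"dx": 0,"dy": 0,"dz": -0.09,"ax": 0,"ay": 0,"az": 0},
    {"dx": 0,"dy": 0,"dz": -0.102,"ax": 0,"ay": 0,"az": 0},
    {"dx": 0,"dy": 0,"dz": -0.102,"ax": 0,"ay": 0,"az": 0},
    {"dx": 0,"dy": 0,"dz": -0.102,"ax": 0,"ay": 0,"az": 0}
  ]
}}

```text
clock: 1.45
tcp_pos: [0.4863, 0.3111, 0.0628]
eef_rot: [0.001, 0.228, 0.974, 0.001]
ft_force: [0.6, -0.2, -0.6]
width: -0.0
```

Emit:
{"method": "play_rows", "body": {
  "commands": [
    {"dx": 0,"dy": 0,"dz": -0.001,"ax": 0,"ay": 0,"az": 0},
    {"dx": 0,"dy": 0,"dz": -0.002,"ax": 0,"ay": 0,"az": 0},
    {"dx": 0,"dy": 0,"dz": -0.003,"ax": 0,"ay": 0,"az": 0},
    {"dx": 0,"dy": 0,"dz": -0.004,"ax": 0,"ay": 0,"az": 0},
    {"dx": 0,"dy": 0,"dz": -0.005,"ax": 0,"ay": 0,"az": 0}
  ]
}}

```text
clock: 2.08
tcp_pos: [0.4854, 0.3105, 0.0561]
eef_rot: [-0.0, 0.228, 0.974, -0.0]
ft_force: [0.1, -0.8, 0.3]
width: 0.001
```

Emit:
{"method": "play_rows", "body": {
  "commands": [
    {"dx": 0,"dy": 0,"dz": -0.001,"ax": 0,"ay": 0,"az": 0},
    {"dx": 0,"dy": 0,"dz": -0.002,"ax": 0,"ay": 0,"az": 0},
    {"dx": 0,"dy": 0,"dz": -0.003,"ax": 0,"ay": 0,"az": 0},
    {"dx": 0,"dy": 0,"dz": -0.004,"ax": 0,"ay": 0,"az": 0}
  ]
}}

```text
clock: 2.58
tcp_pos: [0.4854, 0.3106, 0.0522]
eef_rot: [-0.0, 0.228, 0.974, -0.0]
ft_force: [-0.1, 0.3, 0.1]
width: 0.001
```

Emit:
{"method": "play_rows", "body": {
  "commands": [
    {"dx": 0,"dy": 0,"dz": -0.001,"ax": 0,"ay": 0,"az": 0},
    {"dx": 0,"dy": 0,"dz": -0.002,"ax": 0,"ay": 0,"az": 0},
    {"dx": 0,"dy": 0,"dz": -0.003,"ax": 0,"ay": 0,"az": 0}
  ]
}}

```text
clock: 2.95
tcp_pos: [0.4854, 0.3106, 0.0491]
eef_rot: [-0.0, 0.228, 0.974, -0.0]
ft_force: [0.6, -0.1, -1.1]
width: -0.003
```

Emit:
{"method": "play_rows", "body": {
  "commands": [
    {"dx": 0,"dy": 0,"dz": -0.001,"ax": 0,"ay": 0,"az": 0},
    {"dx": 0,"dy": 0,"dz": -0.002,"ax": 0,"ay": 0,"az": 0}
  ]
}}

```text
clock: 3.2
tcp_pos: [0.4855, 0.3106, 0.0472]
eef_rot: [-0.0, 0.228, 0.974, -0.0]
ft_force: [0.3, 0.2, -0.5]
width: -0.001
```

Emit:
{"method": "play_rows", "body": {
  "commands": [
    {"dx": 0,"dy": 0,"dz": -0.001,"ax": 0,"ay": 0,"az": 0},
    {"dx": 0,"dy": 0,"dz": -0.002,"ax": 0,"ay": 0,"az": 0}
  ]
}}

```text
clock: 3.45
tcp_pos: [0.4855, 0.3106, 0.0452]
eef_rot: [0.0, 0.228, 0.974, 0.0]
ft_force: [-0.4, 0.0, 1.4]
width: 0.0
```

Emit:
{"method": "play_rows", "body": {
  "commands": [
    {"dx": 0,"dy": 0,"dz": -0.001,"ax": 0,"ay": 0,"az": 0},
    {"dx": 0,"dy": 0,"dz": -0.002,"ax": 0,"ay": 0,"az": 0}
  ]
}}

```text
clock: 3.7
tcp_pos: [0.4855, 0.3106, 0.0446]
eef_rot: [0.0, 0.228, 0.974, 0.0]
ft_force: [-6.4, -3.5, 20.5]
width: -0.001
```

Emit:
{"method": "play_rows", "body": {
  "commands": [
    {"dx": 0,"dy": 0,"dz": 0.06,"ax": 0,"ay": 0,"az": 0},
    {"dx": 0.0,"dy": 0.0,"dz": 0.112,"ax": 0,"ay": 0,"az": 0},
    {"dx": 0.05,"dy": 0.005,"dz": 0.112,"ax": 0,"ay": 0,"az": 0},
    {"dx": 0.1,"dy": 0.01,"dz": 0.112,"ax": 0,"ay": 0,"az": 0},
    {"dx": 0.147,"dy": 0.014,"dz": 0.112,"ax": 0,"ay": 0,"az": 0}
  ]
}}

```text
clock: 4.32
tcp_pos: [0.634, 0.3247, 0.1555]
eef_rot: [0.0, 0.228, 0.974, 0.0]
ft_force: [1.2, 0.2, 0.8]
width: 0.002
```

Emit:
{"method": "play_rows", "body": {
  "commands": [
    {"dx": 0,"dy": 0,"dz": -0.04,"ax": 0,"ay": 0,"az": 0},
    {"dx": 0,"dy": 0,"dz": -0.08,"ax": 0,"ay": 0,"az": 0},
    {"dx": 0,"dy": 0,"dz": -0.102,"ax": 0,"ay": 0,"az": 0},
    {"dx": 0,"dy": 0,"dz": -0.102,"ax": 0,"ay": 0,"az": 0}
  ]
}}

```text
clock: 4.82
tcp_pos: [0.6319, 0.3243, 0.0516]
eef_rot: [-0.001, 0.228, 0.974, -0.001]
ft_force: [-0.6, -0.4, 0.5]
width: -0.002
```

Emit:
{"method": "play_rows", "body": {
  "commands": [
    {"dx": 0,"dy": 0,"dz": -0.001,"ax": 0,"ay": 0,"az": 0},
    {"dx": 0,"dy": 0,"dz": -0.002,"ax": 0,"ay": 0,"az": 0}
  ]
}}

```text
clock: 5.08
tcp_pos: [0.6326, 0.3246, 0.0517]
eef_rot: [0.0, 0.228, 0.974, 0.0]
ft_force: [-0.5, -0.5, -0.4]
width: -0.003
```

Emit:
{"method": "play_rows", "body": {
  "commands": [
    {"dx": 0,"dy": 0,"dz": -0.001,"ax": 0,"ay": 0,"az": 0},
    {"dx": 0,"dy": 0,"dz": -0.002,"ax": 0,"ay": 0,"az": 0}
  ]
}}

```text
clock: 5.32
tcp_pos: [0.6325, 0.3246, 0.0494]
eef_rot: [0.0, 0.228, 0.974, 0.0]
ft_force: [0.2, -0.1, 0.1]
width: -0.003
```

Emit:
{"method": "play_rows", "body": {
  "commands": [
    {"dx": 0,"dy": 0,"dz": -0.001,"ax": 0,"ay": 0,"az": 0}
  ]
}}

```text
clock: 5.45
tcp_pos: [0.6326, 0.3246, 0.0489]
eef_rot: [0.0, 0.228, 0.974, 0.0]
ft_force: [-3.2, -1.1, 9.2]
width: -0.006
```

Emit:
{"method": "play_rows", "body": {
  "commands": [
    {"dx": 0,"dy": 0,"dz": -0.001,"ax": 0,"ay": 0,"az": 0}
  ]
}}

```text
clock: 5.58
tcp_pos: [0.6326, 0.3246, 0.0488]
eef_rot: [0.001, 0.228, 0.974, 0.0]
ft_force: [-5.1, -2.4, 15.4]
width: -0.002
```

Emit:
{"method": "play_rows", "body": {
  "commands": [
    {"dx": 0,"dy": -0.02,"dz": 0.045,"ax": 0,"ay": 0,"az": 0},
    {"dx": -0.006,"dy": -0.08,"dz": 0.045,"ax": 0,"ay": 0,"az": 0},
    {"dx": -0.01,"dy": -0.14,"dz": 0.045,"ax": 0,"ay": 0,"az": 0},
    {"dx": -0.016,"dy": -0.2,"dz": 0.045,"ax": 0,"ay": 0,"az": 0},
    {"dx": -0.016,"dy": -0.209,"dz": 0.03,"ax": 0,"ay": 0,"az": 0}
  ]
}}

```text
clock: 6.2
tcp_pos: [0.6169, 0.1121, 0.0784]
eef_rot: [0.001, 0.23, 0.973, 0.0]
ft_force: [0.3, 1.3, -0.1]
width: 0.002
```

Emit:
{"method": "play_rows", "body": {
  "commands": [
    {"dx": 0,"dy": 0,"dz": -0.015,"ax": 0,"ay": 0,"az": 0},
    {"dx": 0,"dy": 0,"dz": -0.018,"ax": 0,"ay": 0,"az": 0},
    {"dx": 0,"dy": 0,"dz": -0.018,"ax": 0,"ay": 0,"az": 0}
  ]
}}

```text
clock: 6.58
tcp_pos: [0.6163, 0.1169, 0.0587]
eef_rot: [-0.0, 0.227, 0.974, -0.0]
ft_force: [0.1, -0.0, 0.6]
width: -0.002
```

Emit:
{"method": "play_rows", "body": {
  "commands": [
    {"dx": 0,"dy": 0,"dz": -0.001,"ax": 0,"ay": 0,"az": 0},
    {"dx": 0,"dy": 0,"dz": -0.002,"ax": 0,"ay": 0,"az": 0}
  ]
}}

```text
clock: 6.82
tcp_pos: [0.6166, 0.1161, 0.0575]
eef_rot: [0.0, 0.227, 0.974, 0.0]
ft_force: [-0.2, 0.3, -1.3]
width: -0.0
```

Emit:
{"method": "play_rows", "body": {
  "commands": [
    {"dx": 0,"dy": 0,"dz": -0.001,"ax": 0,"ay": 0,"az": 0},
    {"dx": 0,"dy": 0,"dz": -0.002,"ax": 0,"ay": 0,"az": 0}
  ]
}}

```text
clock: 7.08
tcp_pos: [0.6165, 0.1156, 0.0553]
eef_rot: [0.0, 0.228, 0.974, 0.0]
ft_force: [0.0, 0.9, -0.2]
width: -0.005
```

Emit:
{"method": "play_rows", "body": {
  "commands": [
    {"dx": 0,"dy": 0,"dz": -0.001,"ax": 0,"ay": 0,"az": 0},
    {"dx": 0,"dy": 0,"dz": -0.002,"ax": 0,"ay": 0,"az": 0}
  ]
}}

```text
clock: 7.32
tcp_pos: [0.6166, 0.1155, 0.0533]
eef_rot: [0.0, 0.228, 0.974, -0.0]
ft_force: [-0.8, -0.4, 5.7]
width: 0.002
```

Emit:
{"method": "play_rows", "body": {
  "commands": [
    {"dx": 0,"dy": 0,"dz": -0.001,"ax": 0,"ay": 0,"az": 0},
    {"dx": 0,"dy": 0,"dz": -0.002,"ax": 0,"ay": 0,"az": 0}
  ]
}}

```text
clock: 7.58
tcp_pos: [0.6168, 0.1154, 0.0527]
eef_rot: [0.001, 0.228, 0.974, 0.0]
ft_force: [-5.5, -0.2, 18.8]
width: 0.001
```

Emit:
{"method": "play_rows", "body": {
  "commands": [
    {"dx": 0,"dy": 0,"dz": 0.06,"ax": 0,"ay": 0,"az": 0},
    {"dx": 0,"dy": -0.04,"dz": 0.1,"ax": 0,"ay": 0,"az": 0},
    {"dx": 0,"dy": -0.075,"dz": 0.13,"ax": 0,"ay": 0,"az": 0},
    {"dx": 0,"dy": -0.075,"dz": 0.13,"ax": 0,"ay": 0,"az": 0},
    {"dx": 0,"dy": -0.075,"dz": 0.13,"ax": 0,"ay": 0,"az": 0}
  ],
  "jaw": 100
}}

```text
clock: 8.2
tcp_pos: [0.6161, 0.0408, 0.1805]
eef_rot: [-0.0, 0.228, 0.974, 0.0]
ft_force: [0.1, 1.5, -0.2]
width: 1.0
```

Run:
```python
from h import *
M=cm('wrist'); im=snap('wrist','w2.png'); s=manip.get_state(); print(s['tcp_pos'],s['qpos'].round(3))
print(proj(M,[[.6166,.0405,.0896],[.4919,.3808,.0864]]))
```

```text
[0.61592435 0.04117985 0.18003894] [-0.069  0.392  0.088  1.268  0.     0.39 ]
[[ 251.1743492   195.58870384]
 [ 658.04816011 -213.11907802]]
```

View pics/w2.png

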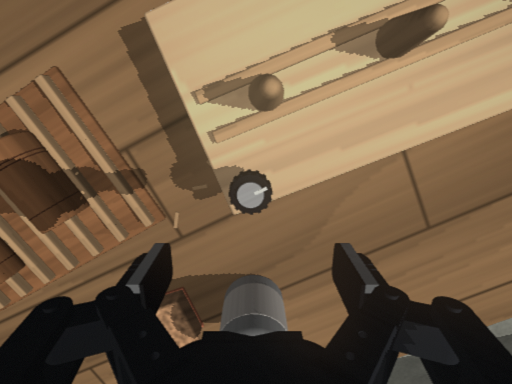

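Knob A is at (251,193), within about 2 mm of the fit. I pre-turn clockwise so there is room to turn counter-clockwise, then descend.

Emit:
{"method": "play_rows", "body": {
  "commands": [
    {"dx": 0,"dy": 0,"dz": 0,"ax": 0,"ay": 0,"az": -10},
    {"dx": 0,"dy": 0,"dz": 0,"ax": 0,"ay": 0,"az": -20},
    {"dx": 0,"dy": 0,"dz": -0.02,"ax": 0,"ay": 0,"az": -30},
    {"dx": 0,"dy": 0,"dz": -0.05,"ax": 0,"ay": 0,"az": -40},
    {"dx": -0.001,"dy": 0,"dz": -0.07,"ax": 0,"ay": 0,"az": -50}
  ]
}}

```text
clock: 8.88
tcp_pos: [0.6143, 0.0419, 0.1085]
eef_rot: [-0.001, 0.62, 0.785, -0.001]
ft_force: [0.6, -0.3, 0.9]
width: 1.001
```

Emit:
{"method": "play_rows", "body": {
  "commands": [
    {"dx": 0,"dy": 0,"dz": -0.02,"ax": 0,"ay": 0,"az": -10},
    {"dx": 0,"dy": 0,"dz": -0.035,"ax": 0,"ay": 0,"az": -20},
    {"dx": 0,"dy": 0,"dz": -0.047,"ax": 0,"ay": 0,"az": -20},
    {"dx": 0,"dy": 0,"dz": -0.047,"ax": 0,"ay": 0,"az": -20},
    {"dx": 0,"dy": 0,"dz": -0.047,"ax": 0,"ay": 0,"az": -20}
  ]
}}

```text
clock: 9.5
tcp_pos: [0.6156, 0.0408, 0.0645]
eef_rot: [0.0, 0.744, 0.668, 0.0]
ft_force: [0.7, 0.1, 0.4]
width: 0.998
```

Run:
```python
from h import *
im=snap('wrist','w3.png'); s=manip.get_state(); print(s['tcp_pos'],s['qpos'].round(3))
```

```text
[0.61576401 0.04069617 0.06473804] [-0.07   0.46  -0.109  1.     0.     1.61 ]
```

View pics/w3.png

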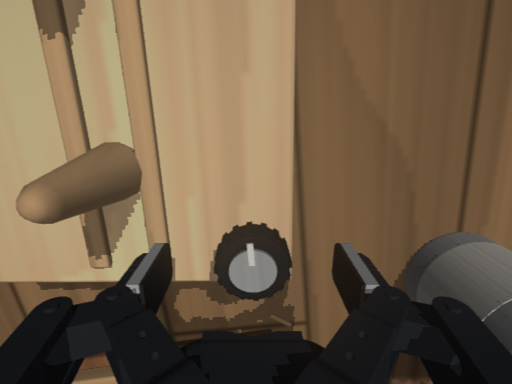

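The knob is centred between the fingers at (252,260). Closing.

Emit:
{"method": "play_rows", "body": {
  "commands": [
    {"dx": 0,"dy": 0,"dz": 0,"ax": 0,"ay": 0,"az": 0},
    {"dx": 0,"dy": 0,"dz": 0,"ax": 0,"ay": 0,"az": 0},
    {"dx": 0,"dy": 0,"dz": 0,"ax": 0,"ay": 0,"az": 0},
    {"dx": 0,"dy": 0,"dz": 0,"ax": 0,"ay": 0,"az": 0},
    {"dx": 0,"dy": 0,"dz": 0,"ax": 0,"ay": 0,"az": 0}
  ],
  "jaw": 0
}}

```text
clock: 10.18
tcp_pos: [0.6159, 0.0405, 0.0648]
eef_rot: [0.0, 0.745, 0.667, 0.0]
ft_force: [1.3, -0.6, 6.0]
width: 0.425
```

Emit:
{"method": "play_rows", "body": {
  "commands": [
    {"dx": 0,"dy": 0,"dz": 0,"ax": 0,"ay": 0,"az": 10},
    {"dx": 0,"dy": 0,"dz": 0,"ax": 0,"ay": 0,"az": 20},
    {"dx": 0,"dy": 0,"dz": -0.001,"ax": 0,"ay": 0,"az": 30},
    {"dx": 0,"dy": 0,"dz": -0.001,"ax": 0,"ay": 0,"az": 40},
    {"dx": 0,"dy": 0,"dz": -0.001,"ax": 0,"ay": 0,"az": 50}
  ]
}}

```text
clock: 10.8
tcp_pos: [0.6149, 0.0401, 0.0647]
eef_rot: [0.0, 0.391, 0.92, -0.0]
ft_force: [-8.6, -2.7, 17.2]
width: 0.423
```

Emit:
{"method": "play_rows", "body": {
  "commands": [
    {"dx": 0,"dy": 0,"dz": 0.001,"ax": 0,"ay": 0,"az": 10},
    {"dx": 0,"dy": 0,"dz": 0.001,"ax": 0,"ay": 0,"az": 20},
    {"dx": 0,"dy": 0,"dz": 0.001,"ax": 0,"ay": 0,"az": 30},
    {"dx": 0,"dy": 0,"dz": 0.001,"ax": 0,"ay": 0,"az": 40},
    {"dx": 0,"dy": 0,"dz": 0.001,"ax": 0,"ay": 0,"az": 50}
  ]
}}

```text
clock: 11.42
tcp_pos: [0.6144, 0.0391, 0.0648]
eef_rot: [-0.001, -0.034, 0.999, -0.001]
ft_force: [-6.5, -7.8, 10.0]
width: 0.424
```

Emit:
{"method": "play_rows", "body": {
  "commands": [
    {"dx": 0,"dy": 0,"dz": 0,"ax": 0,"ay": 0,"az": 10},
    {"dx": 0,"dy": 0,"dz": 0,"ax": 0,"ay": 0,"az": 20},
    {"dx": 0,"dy": 0,"dz": 0,"ax": 0,"ay": 0,"az": 30},
    {"dx": 0,"dy": 0,"dz": 0,"ax": 0,"ay": 0,"az": 40},
    {"dx": 0,"dy": 0,"dz": 0,"ax": 0,"ay": 0,"az": 50}
  ]
}}

```text
clock: 12.05
tcp_pos: [0.615, 0.0382, 0.0648]
eef_rot: [-0.001, -0.453, 0.891, -0.002]
ft_force: [-4.6, -11.1, 7.9]
width: 0.423
```

Emit:
{"method": "play_rows", "body": {
  "commands": [
    {"dx": 0,"dy": 0,"dz": 0,"ax": 0,"ay": 0,"az": 10},
    {"dx": 0,"dy": 0,"dz": 0,"ax": 0,"ay": 0,"az": 20},
    {"dx": 0,"dy": 0,"dz": 0,"ax": 0,"ay": 0,"az": 30},
    {"dx": 0,"dy": 0,"dz": 0,"ax": 0,"ay": 0,"az": 40},
    {"dx": 0,"dy": 0,"dz": 0,"ax": 0,"ay": 0,"az": 50}
  ]
}}

```text
clock: 12.68
tcp_pos: [0.616, 0.0379, 0.0649]
eef_rot: [0.001, 0.787, -0.617, 0.002]
ft_force: [1.0, -12.9, 5.0]
width: 0.42
```

Emit:
{"method": "play_rows", "body": {
  "commands": [
    {"dx": 0,"dy": 0,"dz": 0,"ax": 0,"ay": 0,"az": 10},
    {"dx": 0,"dy": 0,"dz": 0,"ax": 0,"ay": 0,"az": 20},
    {"dx": 0,"dy": 0,"dz": 0,"ax": 0,"ay": 0,"az": 30},
    {"dx": 0,"dy": 0,"dz": 0,"ax": 0,"ay": 0,"az": 38},
    {"dx": 0,"dy": 0,"dz": 0,"ax": 0,"ay": 0,"az": 38}
  ]
}}

```text
clock: 13.3
tcp_pos: [0.6168, 0.0384, 0.0649]
eef_rot: [0.001, 0.945, -0.328, 0.002]
ft_force: [3.9, -10.2, 2.5]
width: 0.424
```

Emit:
{"method": "play_rows", "body": {
  "commands": [
    {"dx": 0,"dy": 0,"dz": 0,"ax": 0,"ay": 0,"az": 0},
    {"dx": 0,"dy": 0,"dz": 0,"ax": 0,"ay": 0,"az": 0}
  ],
  "jaw": 100
}}

```text
clock: 13.55
tcp_pos: [0.6151, 0.0407, 0.0639]
eef_rot: [-0.0, 0.945, -0.328, -0.0]
ft_force: [-0.7, 0.4, 0.2]
width: 0.831
```

Run:
```python
from h import *
im=snap('wrist','w4.png'); snap('scene','s4.png'); s=manip.get_state(); print(s['tcp_pos'],s['qpos'].round(3),s['eef_rot'])
```

```text
[0.6152083  0.04079997 0.0640246 ] [-0.07   0.461 -0.11   1.     0.    -2.542] [-3.49504076e-05  9.44575519e-01 -3.28294057e-01 -3.16169654e-04]
```

View pics/w4.png

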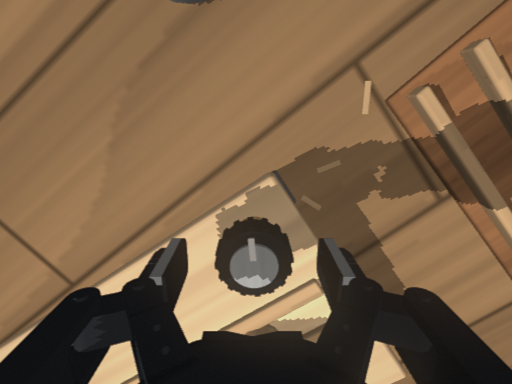

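View pics/s4.png

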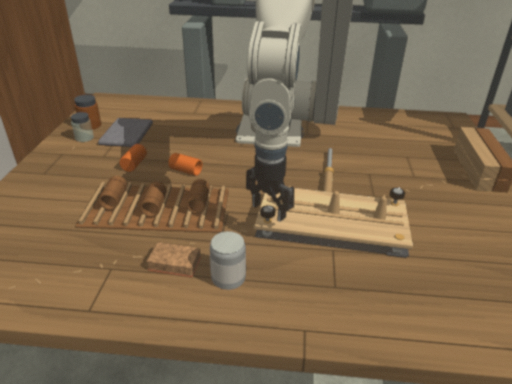

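Emit:
{"method": "play_rows", "body": {
  "commands": [
    {"dx": 0,"dy": 0,"dz": 0.06,"ax": 0,"ay": 0,"az": 0},
    {"dx": -0.01,"dy": 0.03,"dz": 0.11,"ax": 0,"ay": 0,"az": 0},
    {"dx": -0.03,"dy": 0.085,"dz": 0.12,"ax": 0,"ay": 0,"az": 0},
    {"dx": -0.05,"dy": 0.14,"dz": 0.12,"ax": 0,"ay": 0,"az": 0},
    {"dx": -0.07,"dy": 0.2,"dz": 0.12,"ax": 0,"ay": 0,"az": 0}
  ]
}}

```text
clock: 14.28
tcp_pos: [0.5448, 0.2414, 0.1846]
eef_rot: [-0.0, 0.944, -0.329, 0.0]
ft_force: [-0.1, 1.0, -0.3]
width: 1.0
```

Emit:
{"method": "play_rows", "body": {
  "commands": [
    {"dx": -0.02,"dy": 0.055,"dz": 0,"ax": 0,"ay": 0,"az": 0},
    {"dx": -0.04,"dy": 0.11,"dz": 0,"ax": 0,"ay": 0,"az": 0},
    {"dx": -0.053,"dy": 0.14,"dz": 0,"ax": 0,"ay": 0,"az": 0},
    {"dx": -0.053,"dy": 0.14,"dz": 0,"ax": 0,"ay": 0,"az": 0},
    {"dx": -0.053,"dy": 0.14,"dz": 0,"ax": 0,"ay": 0,"az": 0}
  ]
}}

```text
clock: 14.9
tcp_pos: [0.4926, 0.3796, 0.1841]
eef_rot: [0.0, 0.945, -0.328, -0.0]
ft_force: [0.9, -0.1, 0.2]
width: 0.997
```

Run:
```python
from h import *
M=cm('wrist'); im=snap('wrist','w5.png'); s=manip.get_state(); print(s['tcp_pos'],s['qpos'].round(3),s['eef_rot'])
print(proj(M,[[.4919,.3808,.0864]]))
print(onz(M,*proj(M,[[.4919,.3808,.0864]])[0],.086), onz(M,*(proj(M,[[.4919,.3808,.0864]])[0]+[0,5]),.086))
```

```text
[0.49297703 0.37915614 0.18416942] [ 0.521  0.397  0.107  1.28  -0.    -1.951] [ 1.46483071e-04  9.44446106e-01 -3.28666291e-01  1.20934384e-06]
[[251.9687924  193.37044931]]
[0.49179633 0.38088198 0.086     ] [0.4879949  0.38388916 0.086     ]
```

View pics/w5.png

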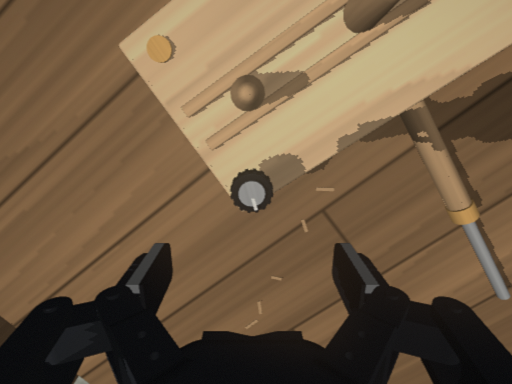

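Emit:
{"method": "play_rows", "body": {
  "commands": [
    {"dx": 0,"dy": 0.001,"dz": -0.05,"ax": 0,"ay": 0,"az": 0},
    {"dx": 0,"dy": 0.001,"dz": -0.1,"ax": 0,"ay": 0,"az": 0},
    {"dx": 0,"dy": 0.001,"dz": -0.128,"ax": 0,"ay": 0,"az": 0},
    {"dx": 0,"dy": 0.001,"dz": -0.128,"ax": 0,"ay": 0,"az": 0},
    {"dx": 0,"dy": 0.001,"dz": -0.128,"ax": 0,"ay": 0,"az": 0}
  ]
}}

```text
clock: 15.58
tcp_pos: [0.4938, 0.3806, 0.0576]
eef_rot: [-0.001, 0.944, -0.329, 0.001]
ft_force: [0.1, 0.2, -0.2]
width: 0.999
```

Run:
```python
from h import *
im=snap('wrist','w6.png'); s=manip.get_state(); print(s['tcp_pos'],s['qpos'].round(3))
```

```text
[0.49386753 0.38084677 0.05798783] [ 0.522  0.475 -0.103  0.99  -0.    -1.949]
```

View pics/w6.png

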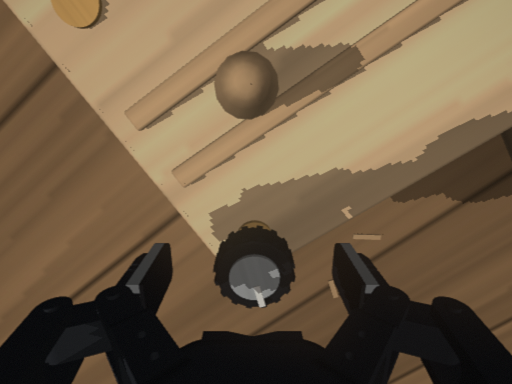

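Emit:
{"method": "play_rows", "body": {
  "commands": [
    {"dx": -0.001,"dy": 0,"dz": -0.002,"ax": 0,"ay": 0,"az": 0},
    {"dx": -0.001,"dy": 0,"dz": -0.002,"ax": 0,"ay": 0,"az": 0},
    {"dx": -0.001,"dy": 0,"dz": -0.002,"ax": 0,"ay": 0,"az": 0},
    {"dx": -0.001,"dy": 0,"dz": -0.002,"ax": 0,"ay": 0,"az": 0},
    {"dx": -0.001,"dy": 0,"dz": -0.002,"ax": 0,"ay": 0,"az": 0}
  ],
  "jaw": 0
}}

```text
clock: 16.25
tcp_pos: [0.4917, 0.3809, 0.0549]
eef_rot: [-0.0, 0.945, -0.328, 0.0]
ft_force: [-1.8, -1.8, 7.3]
width: 0.425
```

Emit:
{"method": "play_rows", "body": {
  "commands": [
    {"dx": 0,"dy": 0,"dz": 0,"ax": 0,"ay": 0,"az": -10},
    {"dx": 0,"dy": 0,"dz": 0,"ax": 0,"ay": 0,"az": -20},
    {"dx": 0,"dy": 0,"dz": 0,"ax": 0,"ay": 0,"az": -30},
    {"dx": 0,"dy": 0,"dz": 0,"ax": 0,"ay": 0,"az": -40},
    {"dx": 0,"dy": 0,"dz": 0,"ax": 0,"ay": 0,"az": -50}
  ]
}}

```text
clock: 16.88
tcp_pos: [0.4926, 0.3814, 0.0549]
eef_rot: [-0.001, 0.715, -0.699, 0.0]
ft_force: [3.3, 0.2, 2.2]
width: 0.425
```

Emit:
{"method": "play_rows", "body": {
  "commands": [
    {"dx": 0,"dy": 0,"dz": 0,"ax": 0,"ay": 0,"az": -10},
    {"dx": 0,"dy": 0,"dz": 0,"ax": 0,"ay": 0,"az": -20},
    {"dx": 0,"dy": 0,"dz": 0,"ax": 0,"ay": 0,"az": -30},
    {"dx": 0,"dy": 0,"dz": 0,"ax": 0,"ay": 0,"az": -40},
    {"dx": 0,"dy": 0,"dz": 0,"ax": 0,"ay": 0,"az": -50}
  ]
}}

```text
clock: 17.5
tcp_pos: [0.4935, 0.381, 0.0549]
eef_rot: [0.002, -0.353, 0.936, -0.0]
ft_force: [6.9, -1.7, 1.2]
width: 0.423
```

Emit:
{"method": "play_rows", "body": {
  "commands": [
    {"dx": 0,"dy": 0,"dz": 0,"ax": 0,"ay": 0,"az": -10},
    {"dx": 0,"dy": 0,"dz": 0,"ax": 0,"ay": 0,"az": -20},
    {"dx": 0,"dy": 0,"dz": 0,"ax": 0,"ay": 0,"az": -30},
    {"dx": 0,"dy": 0,"dz": 0,"ax": 0,"ay": 0,"az": -40},
    {"dx": 0,"dy": 0,"dz": 0,"ax": 0,"ay": 0,"az": -50}
  ]
}}

```text
clock: 18.12
tcp_pos: [0.4937, 0.3801, 0.0549]
eef_rot: [0.002, 0.076, 0.997, -0.0]
ft_force: [6.9, -5.2, 1.8]
width: 0.426
```

Emit:
{"method": "play_rows", "body": {
  "commands": [
    {"dx": 0,"dy": 0,"dz": 0,"ax": 0,"ay": 0,"az": -8},
    {"dx": 0,"dy": 0,"dz": 0,"ax": 0,"ay": 0,"az": -16},
    {"dx": 0,"dy": 0,"dz": 0,"ax": 0,"ay": 0,"az": -16}
  ]
}}

```text
clock: 18.5
tcp_pos: [0.4937, 0.3798, 0.0549]
eef_rot: [0.002, 0.213, 0.977, -0.0]
ft_force: [6.6, -6.9, 3.0]
width: 0.428
```

Emit:
{"method": "play_rows", "body": {
  "commands": [
    {"dx": 0,"dy": 0,"dz": 0,"ax": 0,"ay": 0,"az": 0},
    {"dx": 0,"dy": 0,"dz": 0,"ax": 0,"ay": 0,"az": 0},
    {"dx": 0,"dy": 0,"dz": 0,"ax": 0,"ay": 0,"az": 0}
  ],
  "jaw": 100
}}

```text
clock: 18.88
tcp_pos: [0.4915, 0.381, 0.0541]
eef_rot: [-0.0, 0.211, 0.978, -0.0]
ft_force: [-0.3, 1.2, 0.1]
width: 0.998
```

Run:
```python
from h import *
im=snap('wrist','w7.png'); s=manip.get_state(); print(s['tcp_pos'],s['qpos'].round(3),s['eef_rot'])
```

```text
[0.49148699 0.38098278 0.05415326] [ 0.525  0.477 -0.111  0.984  0.     0.949] [-1.21343971e-04  2.10688412e-01  9.77553261e-01 -2.25428517e-05]
```

View pics/w7.png

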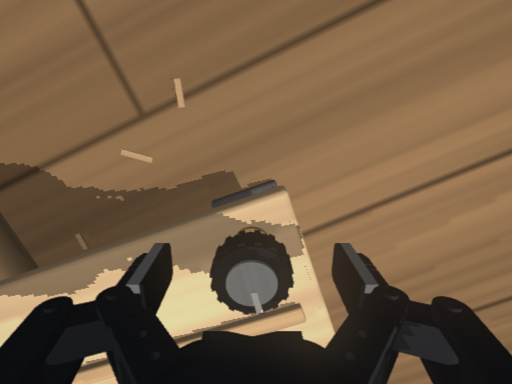

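Emit:
{"method": "play_rows", "body": {
  "commands": [
    {"dx": 0,"dy": 0,"dz": 0.06,"ax": 0,"ay": 0,"az": 0},
    {"dx": 0,"dy": -0.01,"dz": 0.08,"ax": 0,"ay": 0,"az": 0},
    {"dx": -0.004,"dy": -0.04,"dz": 0.08,"ax": 0,"ay": 0,"az": 0},
    {"dx": -0.006,"dy": -0.07,"dz": 0.05,"ax": 0,"ay": 0,"az": 0},
    {"dx": -0.006,"dy": -0.07,"dz": 0.015,"ax": 0,"ay": 0,"az": 0}
  ],
  "jaw": 0
}}

```text
clock: 19.55
tcp_pos: [0.4858, 0.3095, 0.0694]
eef_rot: [0.001, 0.212, 0.977, 0.0]
ft_force: [0.4, 1.2, -1.0]
width: -0.003
```

Emit:
{"method": "play_rows", "body": {
  "commands": [
    {"dx": 0,"dy": 0,"dz": -0.013,"ax": 0,"ay": 0,"az": 0},
    {"dx": 0,"dy": 0,"dz": -0.016,"ax": 0,"ay": 0,"az": 0},
    {"dx": 0,"dy": 0,"dz": -0.016,"ax": 0,"ay": 0,"az": 0}
  ]
}}

```text
clock: 19.92
tcp_pos: [0.4861, 0.3114, 0.054]
eef_rot: [0.0, 0.211, 0.978, 0.0]
ft_force: [-0.2, -0.3, 0.5]
width: 0.0
```

Emit:
{"method": "play_rows", "body": {
  "commands": [
    {"dx": 0,"dy": 0,"dz": -0.001,"ax": 0,"ay": 0,"az": 0},
    {"dx": 0,"dy": 0,"dz": -0.002,"ax": 0,"ay": 0,"az": 0}
  ]
}}

```text
clock: 20.18
tcp_pos: [0.486, 0.3111, 0.0518]
eef_rot: [0.0, 0.211, 0.978, 0.0]
ft_force: [0.5, -0.6, 0.7]
width: 0.001
```

Emit:
{"method": "play_rows", "body": {
  "commands": [
    {"dx": 0,"dy": 0,"dz": -0.001,"ax": 0,"ay": 0,"az": 0},
    {"dx": 0,"dy": 0,"dz": -0.002,"ax": 0,"ay": 0,"az": 0}
  ]
}}

```text
clock: 20.42
tcp_pos: [0.4857, 0.3108, 0.0493]
eef_rot: [0.0, 0.211, 0.978, 0.0]
ft_force: [0.3, -0.7, 0.3]
width: -0.002
```

Emit:
{"method": "play_rows", "body": {
  "commands": [
    {"dx": 0,"dy": 0,"dz": -0.001,"ax": 0,"ay": 0,"az": 0}
  ]
}}

```text
clock: 20.55
tcp_pos: [0.4857, 0.3108, 0.0482]
eef_rot: [-0.0, 0.211, 0.978, -0.0]
ft_force: [-0.8, -0.0, 2.7]
width: -0.0
```

Emit:
{"method": "play_rows", "body": {
  "commands": [
    {"dx": 0,"dy": 0,"dz": -0.001,"ax": 0,"ay": 0,"az": 0}
  ]
}}

```text
clock: 20.68
tcp_pos: [0.4857, 0.3109, 0.0479]
eef_rot: [0.0, 0.211, 0.978, 0.0]
ft_force: [-4.8, -2.7, 15.2]
width: -0.001
```

Emit:
{"method": "play_rows", "body": {
  "commands": [
    {"dx": 0,"dy": -0.02,"dz": 0.03,"ax": 0,"ay": 0,"az": 0},
    {"dx": -0.004,"dy": -0.08,"dz": 0.03,"ax": 0,"ay": 0,"az": 0},
    {"dx": -0.007,"dy": -0.14,"dz": 0.03,"ax": 0,"ay": 0,"az": 0},
    {"dx": -0.01,"dy": -0.2,"dz": 0.03,"ax": 0,"ay": 0,"az": 0},
    {"dx": -0.01,"dy": -0.214,"dz": 0.02,"ax": 0,"ay": 0,"az": 0}
  ]
}}

```text
clock: 21.3
tcp_pos: [0.4759, 0.0941, 0.0677]
eef_rot: [0.001, 0.213, 0.977, -0.0]
ft_force: [0.8, 0.6, 0.1]
width: 0.0
```

Emit:
{"method": "play_rows", "body": {
  "commands": [
    {"dx": 0,"dy": 0,"dz": -0.01,"ax": 0,"ay": 0,"az": 0},
    {"dx": 0,"dy": 0,"dz": -0.014,"ax": 0,"ay": 0,"az": 0},
    {"dx": 0,"dy": 0,"dz": -0.014,"ax": 0,"ay": 0,"az": 0}
  ]
}}

```text
clock: 21.68
tcp_pos: [0.4754, 0.0981, 0.0527]
eef_rot: [-0.001, 0.21, 0.978, -0.0]
ft_force: [-0.6, -0.6, -0.3]
width: 0.001
```

Emit:
{"method": "play_rows", "body": {
  "commands": [
    {"dx": 0,"dy": 0,"dz": -0.001,"ax": 0,"ay": 0,"az": 0},
    {"dx": 0,"dy": 0,"dz": -0.002,"ax": 0,"ay": 0,"az": 0}
  ]
}}

```text
clock: 21.92
tcp_pos: [0.4758, 0.0974, 0.0513]
eef_rot: [0.0, 0.21, 0.978, 0.0]
ft_force: [-0.1, -0.6, -0.2]
width: -0.004
```

Emit:
{"method": "play_rows", "body": {
  "commands": [
    {"dx": 0,"dy": 0,"dz": -0.001,"ax": 0,"ay": 0,"az": 0},
    {"dx": 0,"dy": 0,"dz": -0.002,"ax": 0,"ay": 0,"az": 0}
  ]
}}

```text
clock: 22.18
tcp_pos: [0.4758, 0.0969, 0.0493]
eef_rot: [0.0, 0.211, 0.978, 0.0]
ft_force: [-0.1, -0.6, 1.0]
width: 0.002
```

Emit:
{"method": "play_rows", "body": {
  "commands": [
    {"dx": 0,"dy": 0,"dz": -0.001,"ax": 0,"ay": 0,"az": 0}
  ]
}}

```text
clock: 22.3
tcp_pos: [0.4758, 0.0968, 0.0483]
eef_rot: [0.0, 0.211, 0.978, 0.0]
ft_force: [-0.6, -0.9, 4.1]
width: -0.003
```

Emit:
{"method": "play_rows", "body": {
  "commands": [
    {"dx": 0,"dy": 0,"dz": -0.001,"ax": 0,"ay": 0,"az": 0}
  ]
}}

```text
clock: 22.42
tcp_pos: [0.4758, 0.0967, 0.0477]
eef_rot: [0.0, 0.211, 0.977, -0.0]
ft_force: [-3.5, -0.3, 13.0]
width: 0.001
```

Emit:
{"method": "play_rows", "body": {
  "commands": [
    {"dx": 0,"dy": 0,"dz": 0.06,"ax": 0,"ay": 0,"az": 0},
    {"dx": 0.0,"dy": 0.0,"dz": 0.112,"ax": 0,"ay": 0,"az": 0},
    {"dx": 0.05,"dy": 0.005,"dz": 0.112,"ax": 0,"ay": 0,"az": 0},
    {"dx": 0.1,"dy": 0.01,"dz": 0.112,"ax": 0,"ay": 0,"az": 0},
    {"dx": 0.142,"dy": 0.019,"dz": 0.112,"ax": 0,"ay": 0,"az": 0}
  ]
}}

```text
clock: 23.05
tcp_pos: [0.6194, 0.1157, 0.1593]
eef_rot: [0.0, 0.211, 0.977, 0.0]
ft_force: [0.5, -0.0, -0.4]
width: 0.001
```

Emit:
{"method": "play_rows", "body": {
  "commands": [
    {"dx": 0,"dy": 0,"dz": -0.04,"ax": 0,"ay": 0,"az": 0},
    {"dx": 0,"dy": 0,"dz": -0.08,"ax": 0,"ay": 0,"az": 0},
    {"dx": 0,"dy": 0,"dz": -0.105,"ax": 0,"ay": 0,"az": 0},
    {"dx": 0,"dy": 0,"dz": -0.105,"ax": 0,"ay": 0,"az": 0},
    {"dx": 0,"dy": 0,"dz": -0.105,"ax": 0,"ay": 0,"az": 0}
  ]
}}

```text
clock: 23.68
tcp_pos: [0.6183, 0.1158, 0.0553]
eef_rot: [0.001, 0.211, 0.978, 0.0]
ft_force: [0.3, -0.0, 0.4]
width: 0.003
```

Emit:
{"method": "play_rows", "body": {
  "commands": [
    {"dx": 0,"dy": 0,"dz": -0.001,"ax": 0,"ay": 0,"az": 0},
    {"dx": 0,"dy": 0,"dz": -0.002,"ax": 0,"ay": 0,"az": 0}
  ]
}}

```text
clock: 23.92
tcp_pos: [0.6182, 0.1159, 0.0532]
eef_rot: [0.001, 0.211, 0.978, 0.0]
ft_force: [0.9, -0.2, 0.7]
width: 0.002
```

Emit:
{"method": "play_rows", "body": {
  "commands": [
    {"dx": 0,"dy": 0,"dz": -0.001,"ax": 0,"ay": 0,"az": 0}
  ]
}}

```text
clock: 24.05
tcp_pos: [0.6178, 0.1159, 0.0517]
eef_rot: [0.0, 0.211, 0.978, 0.0]
ft_force: [-0.2, -0.2, -0.2]
width: -0.004
```

Emit:
{"method": "play_rows", "body": {
  "commands": [
    {"dx": 0,"dy": 0,"dz": -0.001,"ax": 0,"ay": 0,"az": 0},
    {"dx": 0,"dy": 0,"dz": -0.002,"ax": 0,"ay": 0,"az": 0}
  ]
}}

```text
clock: 24.3
tcp_pos: [0.6177, 0.1159, 0.0492]
eef_rot: [-0.0, 0.211, 0.978, 0.0]
ft_force: [1.2, -0.3, -0.5]
width: -0.001
```

Emit:
{"method": "play_rows", "body": {
  "commands": [
    {"dx": 0,"dy": 0,"dz": -0.001,"ax": 0,"ay": 0,"az": 0}
  ]
}}

```text
clock: 24.42
tcp_pos: [0.6177, 0.1158, 0.0482]
eef_rot: [0.0, 0.211, 0.978, -0.0]
ft_force: [-1.7, 0.2, 6.2]
width: -0.0
```

Emit:
{"method": "play_rows", "body": {
  "commands": [
    {"dx": 0,"dy": 0,"dz": -0.001,"ax": 0,"ay": 0,"az": 0}
  ]
}}

```text
clock: 24.55
tcp_pos: [0.6178, 0.1158, 0.048]
eef_rot: [0.0, 0.211, 0.978, 0.0]
ft_force: [-3.7, 0.0, 13.3]
width: -0.003
```

Level check by touch: P4 0.0480, P3 0.0480 and P2 0.0481, against P1 about 0.0489 before the turn, so the slopes are under 0.1°. Next I lift and look at the cups.

Emit:
{"method": "play_rows", "body": {
  "commands": [
    {"dx": 0,"dy": 0,"dz": 0.06,"ax": 0,"ay": 0,"az": 0},
    {"dx": -0.02,"dy": 0.0,"dz": 0.12,"ax": 0,"ay": 0,"az": 0},
    {"dx": -0.07,"dy": 0.0,"dz": 0.15,"ax": 0,"ay": 0,"az": 0},
    {"dx": -0.12,"dy": 0,"dz": 0.18,"ax": 0,"ay": 0,"az": 0},
    {"dx": -0.15,"dy": 0,"dz": 0.2,"ax": 0,"ay": 0,"az": 0}
  ],
  "jaw": 76
}}

```text
clock: 25.18
tcp_pos: [0.4658, 0.1159, 0.2489]
eef_rot: [0.001, 0.211, 0.978, 0.0]
ft_force: [0.6, -0.5, -0.0]
width: 0.755
```

Run:
```python
from h import *
s=manip.get_state(); print(s['tcp_pos'],s['qpos'].round(3),s['eef_rot'],s['width'])
t=snap('top','t8.png')[:,:,::-1]; sc=snap('scene','s8.png')[:,:,::-1]; snap('wrist','w8.png')
cv2.imwrite('pics/c8.png',cv2.resize(t[160:250,265:400],None,fx=5.9,fy=5.9,interpolation=cv2.INTER_CUBIC))
cv2.imwrite('pics/c8s.png',cv2.resize(sc[165:240,70:240],None,fx=4.7,fy=4.7,interpolation=cv2.INTER_CUBIC))
```

```text
[0.46578779 0.11592218 0.24889658] [ 0.069  0.133 -0.096  1.34   0.     0.493] [7.87330267e-04 2.10722354e-01 9.77545608e-01 2.33137654e-04] 0.7545594145621594
```

View pics/c8.png

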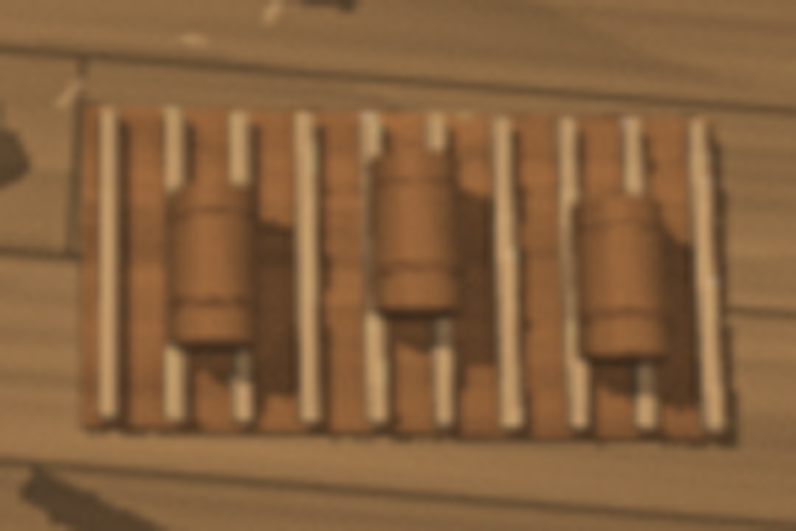

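View pics/c8s.png

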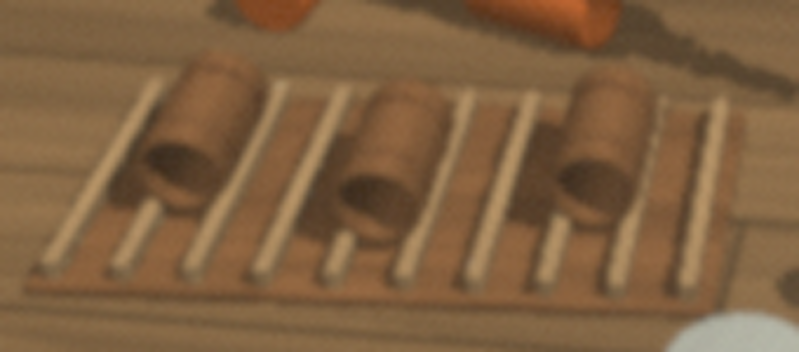

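View pics/w8.png

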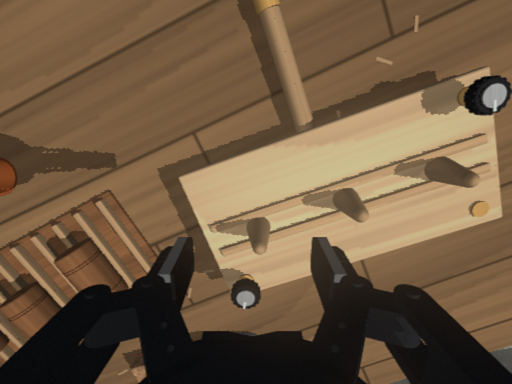

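```bash
cat > cupfit.py <<'E'
from h import *
from scipy.optimize import least_squares
def cyl(x,y,yaw,z=.044,r=.027,h=.095):
    a=np.linspace(0,2*np.pi,60); ax=np.array([np.cos(yaw),np.sin(yaw),0]); n=np.array([-np.sin(yaw),np.cos(yaw),0])
    return np.concatenate([np.array([x,y,z])+s*h/2*ax+r*np.outer(np.cos(a),n)+r*np.outer(np.sin(a),[0,0,1]) for s in(-1,1)])
def bb(M,P):
    q=proj(M,P); return np.array([q[:,0].min(),q[:,0].max(),q[:,1].min(),q[:,1].max()])
def fit(obs,yaw,x0):
    f=lambda p: np.concatenate([bb(M,cyl(*p,yaw))-o for M,o in obs])
    s=least_squares(f,x0,diff_step=1e-4); return s.x,f(s.x)
E
python3 - <<'E'
from cupfit import *
Mt,Ms=cm('top'),cm('scene')
def T(u,v): return ((u+.5)/5.9-.5+265,(v+.5)/5.9-.5+160)
for a,b in [((110,108),(108,420)),((305,115),(312,420)),((502,120),(513,428)),((697,120),(715,430))]:
    p,q=onz(Mt,*T(*a),.022),onz(Mt,*T(*b),.022); d=p-q; print('slat',p.round(3),q.round(3),np.degrees(np.arctan2(d[1],d[0])).round(2),np.linalg.norm(d).round(3))
tb=[(167,252,178,348),(371,460,145,315),(573,668,190,363)]
sb=[(553,657,63,228),(333,447,78,243),(140,268,45,212)]
for t,s,x0 in zip(tb,sb,[(.51,-.16),(.55,-.28),(.53,-.4)]):
    ot=np.array([(t[0]+.5)/5.9-.5+265,(t[1]+.5)/5.9-.5+265,(t[2]+.5)/5.9-.5+160,(t[3]+.5)/5.9-.5+160])
    os=np.array([(s[0]+.5)/4.7-.5+70,(s[1]+.5)/4.7-.5+70,(s[2]+.5)/4.7-.5+165,(s[3]+.5)/4.7-.5+165])
    for yaw in (-2,2,5): 
        x,r=fit([(Mt,ot),(Ms,os)],np.radians(yaw),x0); print(yaw,x.round(4),r.round(1))
E
```

```text
slat [ 0.617 -0.096  0.022] [ 0.426 -0.107  0.022] 3.31 0.191
slat [ 0.622 -0.215  0.022] [ 0.436 -0.228  0.022] 3.82 0.187
slat [ 0.629 -0.335  0.022] [ 0.441 -0.346  0.022] 3.39 0.189
slat [ 0.638 -0.454  0.022] [ 0.449 -0.466  0.022] 3.51 0.19
-2 [ 0.5197 -0.1596] [-1.8  1.8 -0.3  0.8 -2.5  2.7  0.1  0.3]
2 [ 0.5197 -0.1597] [-0.8  0.9 -0.2  0.6 -1.5  1.6  0.   0.3]
5 [ 0.5198 -0.1596] [-0.9  1.1 -0.2  0.5 -0.6  0.9  0.   0.4]
-2 [ 0.5495 -0.2805] [-1.2  1.3 -0.3  0.8 -3.   3.2 -0.2  0.5]
2 [ 0.5495 -0.2805] [-0.3  0.5 -0.2  0.6 -2.   2.3 -0.3  0.6]
5 [ 0.5496 -0.2804] [-1.   1.2 -0.2  0.6 -1.2  1.5 -0.3  0.6]
-2 [ 0.5307 -0.4005] [-1.2  0.2  0.1  0.7 -2.9  2.3  0.5 -0.1]
2 [ 0.5307 -0.4003] [-0.7 -0.   0.1  0.5 -1.9  1.4  0.4 -0.1]
5 [ 0.5308 -0.4003] [-1.4  0.7  0.1  0.4 -1.2  0.7  0.4 -0. ]
```

```bash
cat > plan.py <<'E'
from h import *
from scipy.spatial.transform import Rotation as Ro
def tool(az,tilt,flip=0):
    # tool z azimuth az(deg), tilt from vertical (deg); tool y horizontal = left of az (flip 0) 
    a,t=np.radians(az),np.radians(tilt)
    z=np.array([np.sin(t)*np.cos(a),np.sin(t)*np.sin(a),-np.cos(t)]); y=np.array([-np.sin(a),np.cos(a),0])
    if flip: y=-y
    return Ro.from_matrix(np.column_stack([np.cross(y,z),y,z]))
def cur():
    s=manip.get_state(); q=s['eef_rot']; return np.array(s['tcp_pos']),Ro.from_quat([q[1],q[2],q[3],q[0]]),s
def go(R,p):
    P,C,s=cur(); rv=np.degrees((R*C.inv()).as_rotvec())
    print('d',(np.array(p)-P).round(4),'rv',rv.round(2),'ang',np.linalg.norm(rv).round(1),'q',s['qpos'].round(2))
E
python3 -c "
from plan import *
go(tool(3.5,45),[.536,-.1586,.17]); print(tool(3.5,45).as_matrix().round(3))"
```

```text
d [ 0.0687 -0.2746 -0.0788] rv [ -8.27 -44.49  26.34] ang 52.4 q [ 0.07  0.13 -0.09  1.34  0.    0.49]
[[-0.706 -0.061  0.706]
 [-0.043  0.998  0.043]
 [-0.707  0.    -0.707]]
```

Emit:
{"method": "play_rows", "body": {
  "commands": [
    {"dx": 0.01,"dy": -0.05,"dz": 0,"ax": -1.65,"ay": -8.9,"az": 5.27},
    {"dx": 0.02,"dy": -0.1,"dz": 0,"ax": -3.3,"ay": -17.8,"az": 10.5},
    {"dx": 0.035,"dy": -0.15,"dz": -0.01,"ax": -4.96,"ay": -26.7,"az": 15.8},
    {"dx": 0.05,"dy": -0.2,"dz": -0.02,"ax": -6.6,"ay": -35.6,"az": 21.1},
    {"dx": 0.065,"dy": -0.25,"dz": -0.04,"ax": -8.27,"ay": -44.5,"az": 26.3}
  ],
  "jaw": 85
}}

```text
clock: 25.95
tcp_pos: [0.5334, -0.1361, 0.2084]
eef_rot: [0.385, -0.03, 0.922, 0.009]
ft_force: [3.7, -0.1, -0.5]
width: 0.85
```

Emit:
{"method": "play_rows", "body": {
  "commands": [
    {"dx": 0.004,"dy": -0.025,"dz": -0.03,"ax": 0,"ay": 0,"az": 0},
    {"dx": 0.004,"dy": -0.025,"dz": -0.03,"ax": 0,"ay": 0,"az": 0},
    {"dx": 0.004,"dy": -0.025,"dz": -0.03,"ax": 0,"ay": 0,"az": 0}
  ]
}}

```text
clock: 26.32
tcp_pos: [0.5371, -0.1591, 0.1772]
eef_rot: [0.381, -0.027, 0.924, 0.011]
ft_force: [0.3, 0.3, 0.6]
width: 0.845
```

Run:
```python
from plan import *
go(tool(3.5,45),[.536,-.1586,.03])
snap('wrist','w9.png'); snap('scene','s9.png')
```

```text
d [-0.0011  0.0005 -0.1472] rv [ 0.01 -0.19  0.12] ang 0.2 q [-0.71 -0.03 -0.75  0.22  0.51 -0.6 ]
```

View pics/w9.png

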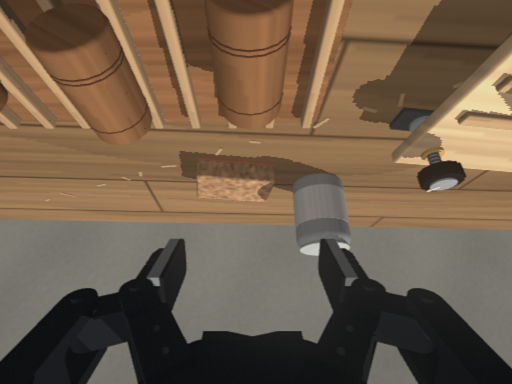

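View pics/s9.png

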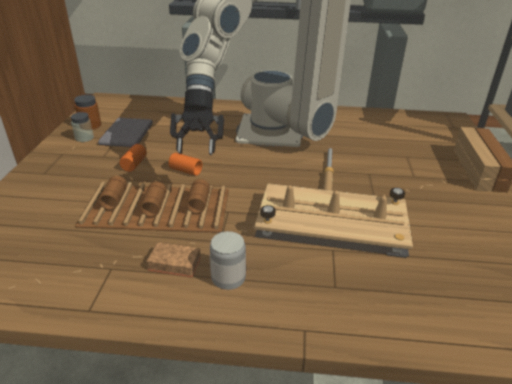

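Emit:
{"method": "play_rows", "body": {
  "commands": [
    {"dx": -0.001,"dy": 0.0005,"dz": -0.04,"ax": 0,"ay": 0,"az": 0},
    {"dx": -0.001,"dy": 0.0005,"dz": -0.08,"ax": 0,"ay": 0,"az": 0},
    {"dx": -0.001,"dy": 0.0005,"dz": -0.11,"ax": 0,"ay": 0,"az": 0},
    {"dx": -0.001,"dy": 0.0005,"dz": -0.11,"ax": 0,"ay": 0,"az": 0}
  ]
}}

```text
clock: 26.92
tcp_pos: [0.5354, -0.157, 0.0661]
eef_rot: [0.38, -0.028, 0.924, 0.012]
ft_force: [0.1, -0.4, 0.2]
width: 0.849
```

Emit:
{"method": "play_rows", "body": {
  "commands": [
    {"dx": 0,"dy": 0,"dz": -0.012,"ax": 0,"ay": 0,"az": 0},
    {"dx": 0,"dy": 0,"dz": -0.024,"ax": 0,"ay": 0,"az": 0},
    {"dx": 0,"dy": 0,"dz": -0.034,"ax": 0,"ay": 0,"az": 0},
    {"dx": 0,"dy": 0,"dz": -0.034,"ax": 0,"ay": 0,"az": 0}
  ]
}}

```text
clock: 27.42
tcp_pos: [0.5365, -0.1585, 0.0345]
eef_rot: [0.382, -0.028, 0.924, 0.011]
ft_force: [-0.6, -0.3, 1.0]
width: 0.848
```

Run:
```python
from plan import *
go(tool(3.5,45),[.536,-.1586,.03])
snap('wrist','w10.png'); im=snap('scene','s10.png')
cv2.imwrite('pics/s10c.png',cv2.resize(im[100:250,60:300,::-1],None,fx=3.3,fy=3.3))
```

```text
d [-0.0005 -0.0001 -0.0045] rv [ 0.1  -0.09  0.05] ang 0.1 q [-0.71  0.25 -0.99 -0.3   0.51 -0.6 ]
```

View pics/s10c.png

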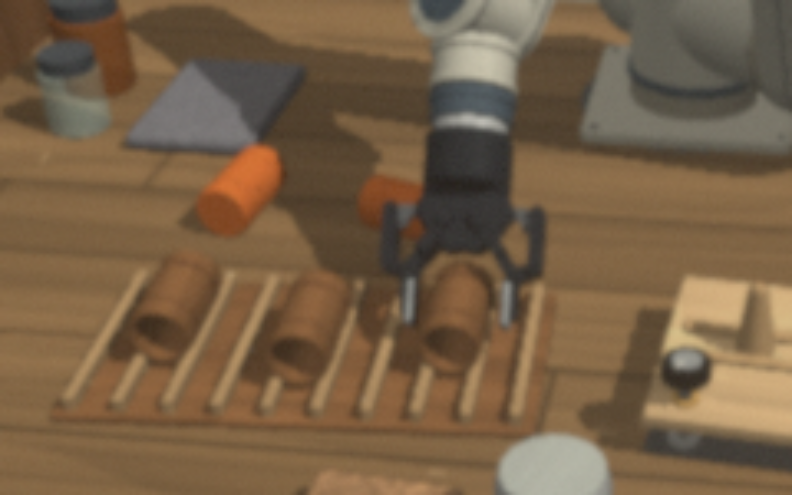

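View pics/w10.png

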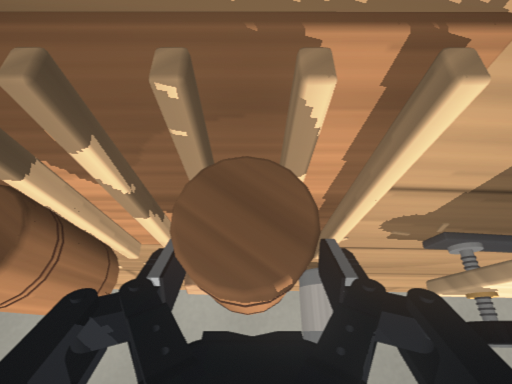

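Emit:
{"method": "play_rows", "body": {
  "commands": [
    {"dx": 0,"dy": 0,"dz": -0.003,"ax": 0,"ay": 0,"az": 0},
    {"dx": 0,"dy": 0,"dz": -0.003,"ax": 0,"ay": 0,"az": 0},
    {"dx": 0,"dy": 0,"dz": -0.003,"ax": 0,"ay": 0,"az": 0}
  ]
}}

```text
clock: 27.9
tcp_pos: [0.5357, -0.1587, 0.0304]
eef_rot: [0.381, -0.027, 0.924, 0.011]
ft_force: [0.0, 0.4, 0.1]
width: 0.854
```

Emit:
{"method": "play_rows", "body": {
  "commands": [
    {"dx": 0,"dy": 0,"dz": 0,"ax": 0,"ay": 0,"az": 0},
    {"dx": 0,"dy": 0,"dz": 0,"ax": 0,"ay": 0,"az": 0},
    {"dx": 0,"dy": 0,"dz": 0,"ax": 0,"ay": 0,"az": 0},
    {"dx": 0,"dy": 0,"dz": 0,"ax": 0,"ay": 0,"az": 0},
    {"dx": 0,"dy": 0,"dz": 0,"ax": 0,"ay": 0,"az": 0}
  ],
  "jaw": 0
}}

```text
clock: 28.52
tcp_pos: [0.5365, -0.1606, 0.0311]
eef_rot: [0.382, -0.027, 0.924, 0.009]
ft_force: [-0.7, -6.9, 2.4]
width: 0.62
```

Emit:
{"method": "play_rows", "body": {
  "commands": [
    {"dx": 0,"dy": 0,"dz": 0.02,"ax": 0,"ay": 0,"az": 0},
    {"dx": 0,"dy": 0,"dz": 0.06,"ax": 0,"ay": 0,"az": 0},
    {"dx": 0,"dy": 0,"dz": 0.11,"ax": 0,"ay": 0,"az": 0},
    {"dx": 0,"dy": 0,"dz": 0.15,"ax": 0,"ay": 0,"az": 0},
    {"dx": 0,"dy": 0,"dz": 0.17,"ax": 0,"ay": 0,"az": 0}
  ]
}}

```text
clock: 29.15
tcp_pos: [0.5359, -0.1588, 0.2028]
eef_rot: [0.382, -0.028, 0.924, 0.01]
ft_force: [0.2, 0.4, -2.0]
width: 0.619
```

Run:
```python
from plan import *
P,C,s=cur(); print(P,s['width'])
z=C.as_matrix()[:,2]; print('tool z',z.round(3))
print('roll 50deg vec',(50*z).round(1))
go(tool(15,45,1),[.5,-.08,.22])
snap('wrist','w11.png')
```

```text
[ 0.53586089 -0.15882471  0.20281097] 0.6187101197196313
tool z [ 0.705  0.04  -0.708]
roll 50deg vec [ 35.3   2.  -35.4]
d [-0.0359  0.0788  0.0172] rv [ 120.27   19.29 -121.29] ang 171.9 q [-0.71 -0.06 -0.71  0.3   0.51 -0.6 ]
```

View pics/w11.png

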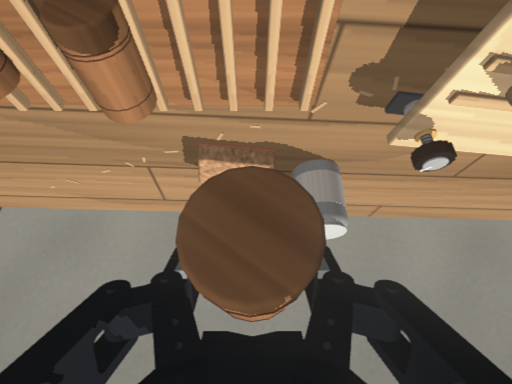

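Run:
```python
import cv2
t=cv2.imread('pics/t8.png'); s=cv2.imread('pics/s8.png')
cv2.imwrite('pics/d1.png',cv2.resize(t[145:230,130:262],None,fx=6,fy=6,interpolation=cv2.INTER_CUBIC))
cv2.imwrite('pics/d2.png',cv2.resize(s[175:265,250:415],None,fx=4.8,fy=4.8,interpolation=cv2.INTER_CUBIC))
```

```text
(no output)
```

View pics/d1.png

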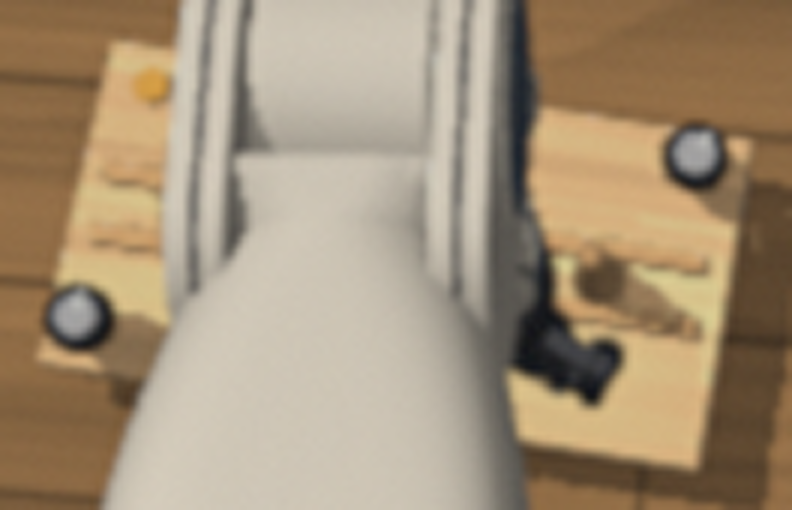

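View pics/d2.png

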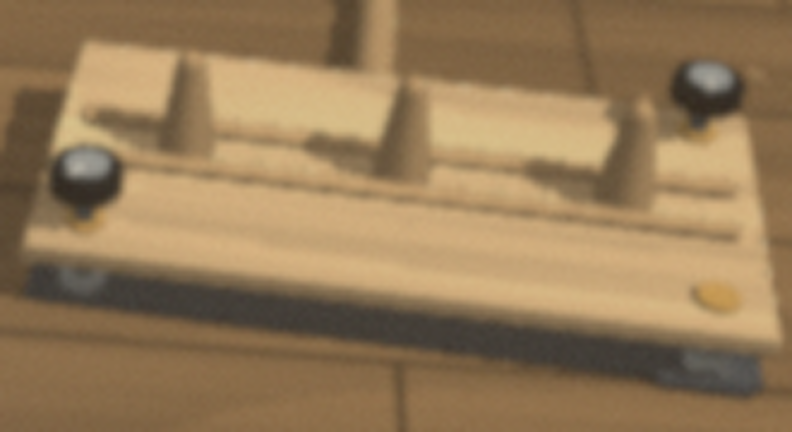

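Run:
```python
from fit import *
top={'FL':(110,42),'FR':(752,140),'NR':(697,468),'NL':(37,362),'ball':(150,86)}
sc={'FL':(780,342),'FR':(25,245),'NR':(85,40),'ball':(718,296),'p1':(190,52),'p2':(410,78),'p3':(638,98)}
top={k:((a+.5)/6-.5+130,(b+.5)/6-.5+145) for k,(a,b) in top.items()}
sc={k:((a+.5)/4.8-.5+250,(b+.5)/4.8-.5+175) for k,(a,b) in sc.items()}
Mt,Ms=cm('top'),cm('scene')
def f(p):
    r=[]
    for d,M in ((top,Mt),(sc,Ms)):
        n=list(d); r.append((proj(M,model([p[0],p[1],p[2],0,0,.048],n))-np.array([d[k] for k in n])).ravel())
    return np.concatenate(r)
s=least_squares(f,[.64,.37,-.05]); print(s.x,np.degrees(s.x[2])); print(f(s.x).reshape(-1,2).round(1).tolist())
for k in ('p1','p2','p3'): print(k,model([*s.x,0,0,.048],[k])[0].round(4))
```

```text
[ 0.64219008  0.36777796 -0.07849514] -4.4974401950130165
[[0.6, -0.3], [0.5, -0.1], [0.4, 0.3], [0.1, 0.3], [0.5, 0.1], [0.8, -0.8], [-1.0, -0.3], [-0.8, -0.1], [0.1, 0.3], [0.2, -0.0], [0.8, -0.3], [1.1, 0.8]]
p1 [0.5451 0.0895 0.114 ]
p2 [0.5545 0.2092 0.114 ]
p3 [0.5639 0.3288 0.114 ]
```

Emit:
{"method": "play_rows", "body": {
  "commands": [
    {"dx": 0,"dy": 0.02,"dz": 0.01,"ax": 7,"ay": 1.12,"az": -7.05},
    {"dx": 0,"dy": 0.04,"dz": 0.02,"ax": 14,"ay": 2.24,"az": -14.1},
    {"dx": 0,"dy": 0.06,"dz": 0.03,"ax": 21,"ay": 3.36,"az": -21.2},
    {"dx": 0,"dy": 0.08,"dz": 0.03,"ax": 28,"ay": 4.48,"az": -28.2},
    {"dx": 0,"dy": 0.1,"dz": 0.03,"ax": 35,"ay": 5.6,"az": -35.3}
  ]
}}

```text
clock: 29.82
tcp_pos: [0.5352, -0.0579, 0.2291]
eef_rot: [0.312, 0.367, 0.859, 0.172]
ft_force: [-0.1, -0.0, -2.1]
width: 0.612
```

Emit:
{"method": "play_rows", "body": {
  "commands": [
    {"dx": 0,"dy": 0.02,"dz": 0,"ax": 7,"ay": 1.12,"az": -7.05},
    {"dx": 0,"dy": 0.04,"dz": 0,"ax": 14,"ay": 2.24,"az": -14.1},
    {"dx": 0,"dy": 0.06,"dz": 0,"ax": 21,"ay": 3.36,"az": -21.2},
    {"dx": 0,"dy": 0.08,"dz": 0,"ax": 28,"ay": 4.48,"az": -28.2},
    {"dx": 0,"dy": 0.1,"dz": 0,"ax": 35,"ay": 5.6,"az": -35.3}
  ]
}}

```text
clock: 30.45
tcp_pos: [0.5352, 0.042, 0.2289]
eef_rot: [0.185, 0.69, 0.633, 0.299]
ft_force: [-0.0, -0.5, -0.8]
width: 0.613
```

Emit:
{"method": "play_rows", "body": {
  "commands": [
    {"dx": 0,"dy": 0.02,"dz": 0,"ax": 7,"ay": 1.12,"az": -7.05},
    {"dx": 0,"dy": 0.04,"dz": 0,"ax": 14,"ay": 2.24,"az": -14.1},
    {"dx": 0,"dy": 0.06,"dz": 0,"ax": 21,"ay": 3.36,"az": -21.2},
    {"dx": 0,"dy": 0.08,"dz": 0,"ax": 28,"ay": 4.48,"az": -28.2},
    {"dx": 0,"dy": 0.1,"dz": 0,"ax": 35,"ay": 5.6,"az": -35.3}
  ]
}}

```text
clock: 31.08
tcp_pos: [0.5351, 0.1419, 0.2288]
eef_rot: [0.023, 0.883, 0.289, 0.37]
ft_force: [0.3, 0.3, -1.6]
width: 0.609
```

Run:
```python
from plan import *
P,C,s=cur(); print(P,s['width'])
go(tool(15,45,1),[.564,.329,.24])
```

```text
[0.53514271 0.14191537 0.22881318] 0.6090926836283875
d [0.0289 0.1871 0.0112] rv [ 15.     2.42 -15.05] ang 21.4 q [ 0.02 -0.14 -0.71  0.26  0.16  2.59]
```

```bash
python3 -c "
from plan import *
go(tool(30,45,1),[.5756,.3357,.2])"
```

```text
d [ 0.0405  0.1938 -0.0288] rv [14.51  4.34 -0.14] ang 15.1 q [ 0.02 -0.14 -0.71  0.26  0.16  2.59]
```

Emit:
{"method": "play_rows", "body": {
  "commands": [
    {"dx": 0.01,"dy": 0.05,"dz": 0,"ax": 5,"ay": 1.5,"az": 0},
    {"dx": 0.02,"dy": 0.1,"dz": 0,"ax": 10,"ay": 3,"az": 0},
    {"dx": 0.03,"dy": 0.15,"dz": 0,"ax": 14.5,"ay": 4.3,"az": 0},
    {"dx": 0.0405,"dy": 0.1938,"dz": 0,"ax": 14.5,"ay": 4.3,"az": 0},
    {"dx": 0.0405,"dy": 0.1938,"dz": -0.02,"ax": 14.5,"ay": 4.3,"az": 0}
  ]
}}

```text
clock: 31.7
tcp_pos: [0.5767, 0.338, 0.21]
eef_rot: [-0.099, 0.89, 0.244, 0.371]
ft_force: [0.1, -0.7, -2.1]
width: 0.613
```

Emit:
{"method": "play_rows", "body": {
  "commands": [
    {"dx": 0,"dy": 0,"dz": 0,"ax": 0,"ay": 0,"az": 0},
    {"dx": 0,"dy": 0,"dz": 0,"ax": 0,"ay": 0,"az": 0}
  ]
}}

```text
clock: 31.95
tcp_pos: [0.5762, 0.3348, 0.2101]
eef_rot: [-0.098, 0.891, 0.243, 0.371]
ft_force: [0.8, -0.2, -1.7]
width: 0.617
```

Run:
```python
from plan import *
P,C,s=cur(); print(P,s['width'])
go(tool(30,45,1),[.5756,.3357,.2])
im=snap('scene','s12.png'); cv2.imwrite('pics/s12c.png',cv2.resize(im[100:280,240:440,::-1],None,fx=3.3,fy=3.3))
im=snap('top','t12.png'); cv2.imwrite('pics/t12c.png',cv2.resize(im[100:280,100:280,::-1],None,fx=3.3,fy=3.3))
snap('wrist','w12.png')
mid=P+C.apply([.002,0,-.021]); print('cup mid',mid)
# predicted pixel of base centre & rim centre
for n in('scene','top'):
    print(n,proj(cm(n),[mid+[0,0,.0475],mid-[0,0,.0475],[.564,.329,.114]]))
```

```text
[0.57617631 0.33477096 0.21005018] 0.6165888466611151
d [-0.0006  0.0009 -0.0101] rv [ 0.23  0.23 -0.32] ang 0.5 q [ 0.34  0.08 -0.58  0.13  0.13  3.01]
cup mid [0.56451176 0.32805514 0.22629322]
scene [[395.35959277 139.57738143]
 [387.966516   174.19063972]
 [383.68252096 195.80319467]]
top [[144.41822229 161.79092454]
 [153.17939873 170.72073616]
 [158.09660982 176.16286254]]
```

View pics/s12c.png

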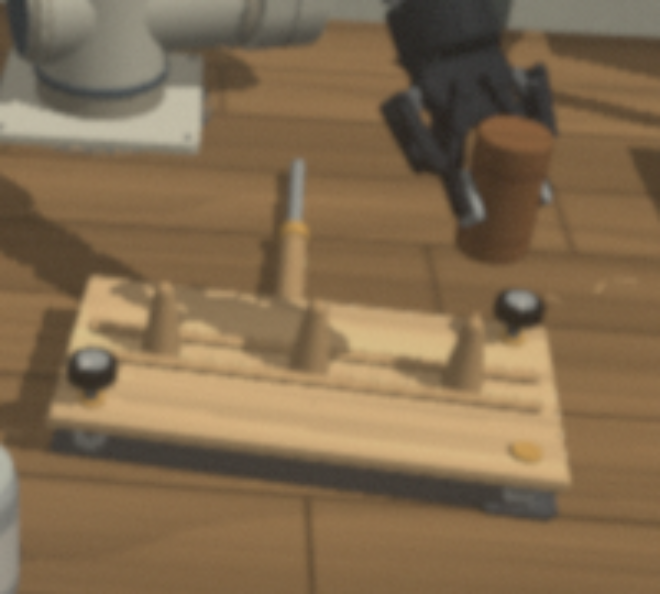

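View pics/w12.png

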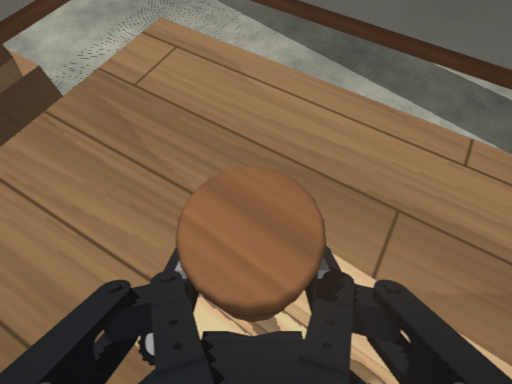

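Scene view: cup base centre (396,140) and rim centre (389,173), as predicted, so it hangs upright over peg 3. Lowering.

Emit:
{"method": "play_rows", "body": {
  "commands": [
    {"dx": 0,"dy": 0.001,"dz": -0.03,"ax": 0,"ay": 0,"az": 0},
    {"dx": 0,"dy": 0.001,"dz": -0.06,"ax": 0,"ay": 0,"az": 0},
    {"dx": 0,"dy": 0.001,"dz": -0.08,"ax": 0,"ay": 0,"az": 0},
    {"dx": 0,"dy": 0.001,"dz": -0.08,"ax": 0,"ay": 0,"az": 0}
  ]
}}

```text
clock: 32.6
tcp_pos: [0.5758, 0.3355, 0.129]
eef_rot: [-0.098, 0.892, 0.242, 0.37]
ft_force: [0.4, -0.3, -1.2]
width: 0.613
```

Emit:
{"method": "play_rows", "body": {
  "commands": [
    {"dx": 0,"dy": 0,"dz": -0.012,"ax": 0,"ay": 0,"az": 0},
    {"dx": 0,"dy": 0,"dz": -0.024,"ax": 0,"ay": 0,"az": 0},
    {"dx": 0,"dy": 0,"dz": -0.036,"ax": 0,"ay": 0,"az": 0},
    {"dx": 0,"dy": 0,"dz": -0.036,"ax": 0,"ay": 0,"az": 0}
  ]
}}

```text
clock: 33.1
tcp_pos: [0.5757, 0.3359, 0.093]
eef_rot: [-0.098, 0.891, 0.243, 0.37]
ft_force: [1.0, -0.1, -1.9]
width: 0.614
```

Emit:
{"method": "play_rows", "body": {
  "commands": [
    {"dx": 0,"dy": 0,"dz": -0.002,"ax": 0,"ay": 0,"az": 0},
    {"dx": 0,"dy": 0,"dz": -0.004,"ax": 0,"ay": 0,"az": 0},
    {"dx": 0,"dy": 0,"dz": -0.005,"ax": 0,"ay": 0,"az": 0}
  ]
}}

```text
clock: 33.48
tcp_pos: [0.5763, 0.3362, 0.0895]
eef_rot: [-0.098, 0.891, 0.243, 0.371]
ft_force: [-0.3, -0.1, -1.0]
width: 0.615
```

Emit:
{"method": "play_rows", "body": {
  "commands": [
    {"dx": 0,"dy": 0,"dz": -0.001,"ax": 0,"ay": 0,"az": 0},
    {"dx": 0,"dy": 0,"dz": -0.002,"ax": 0,"ay": 0,"az": 0}
  ]
}}

```text
clock: 33.72
tcp_pos: [0.5762, 0.3362, 0.0873]
eef_rot: [-0.098, 0.891, 0.243, 0.371]
ft_force: [0.0, 0.2, -1.3]
width: 0.612
```

Emit:
{"method": "play_rows", "body": {
  "commands": [
    {"dx": 0,"dy": 0,"dz": -0.001,"ax": 0,"ay": 0,"az": 0}
  ]
}}

```text
clock: 33.85
tcp_pos: [0.5762, 0.3362, 0.0862]
eef_rot: [-0.098, 0.891, 0.243, 0.371]
ft_force: [-0.6, 0.6, -1.1]
width: 0.616
```

Emit:
{"method": "play_rows", "body": {
  "commands": [
    {"dx": 0,"dy": 0,"dz": -0.001,"ax": 0,"ay": 0,"az": 0}
  ]
}}

```text
clock: 33.98
tcp_pos: [0.5762, 0.3362, 0.0852]
eef_rot: [-0.098, 0.891, 0.243, 0.371]
ft_force: [0.2, -0.6, -1.3]
width: 0.616
```

Emit:
{"method": "play_rows", "body": {
  "commands": [
    {"dx": 0,"dy": 0,"dz": -0.001,"ax": 0,"ay": 0,"az": 0},
    {"dx": 0,"dy": 0,"dz": -0.001,"ax": 0,"ay": 0,"az": 0}
  ]
}}

```text
clock: 34.22
tcp_pos: [0.5764, 0.3362, 0.0846]
eef_rot: [-0.098, 0.891, 0.243, 0.371]
ft_force: [-1.1, -0.9, 1.4]
width: 0.618
```

Emit:
{"method": "play_rows", "body": {
  "commands": [
    {"dx": 0,"dy": 0,"dz": -0.001,"ax": 0,"ay": 0,"az": 0},
    {"dx": 0,"dy": 0,"dz": -0.001,"ax": 0,"ay": 0,"az": 0}
  ]
}}

```text
clock: 34.48
tcp_pos: [0.5767, 0.3364, 0.0844]
eef_rot: [-0.098, 0.891, 0.243, 0.372]
ft_force: [-3.3, -1.7, 7.8]
width: 0.614
```

Emit:
{"method": "play_rows", "body": {
  "commands": [
    {"dx": 0,"dy": 0,"dz": 0,"ax": 0,"ay": 0,"az": 0},
    {"dx": 0,"dy": 0,"dz": 0,"ax": 0,"ay": 0,"az": 0},
    {"dx": 0,"dy": 0,"dz": 0,"ax": 0,"ay": 0,"az": 0}
  ],
  "jaw": 88
}}

```text
clock: 34.85
tcp_pos: [0.5762, 0.3361, 0.0831]
eef_rot: [-0.098, 0.891, 0.243, 0.371]
ft_force: [0.3, -0.2, -0.3]
width: 0.878
```

Emit:
{"method": "play_rows", "body": {
  "commands": [
    {"dx": -0.018,"dy": -0.0106,"dz": 0.021,"ax": 0,"ay": 0,"az": 0},
    {"dx": -0.043,"dy": -0.025,"dz": 0.05,"ax": 0,"ay": 0,"az": 0},
    {"dx": -0.074,"dy": -0.043,"dz": 0.085,"ax": 0,"ay": 0,"az": 0},
    {"dx": -0.092,"dy": -0.053,"dz": 0.12,"ax": 0,"ay": 0,"az": 0},
    {"dx": -0.092,"dy": -0.08,"dz": 0.14,"ax": 0,"ay": 0,"az": 0}
  ]
}}

```text
clock: 35.48
tcp_pos: [0.4831, 0.2565, 0.2255]
eef_rot: [-0.098, 0.89, 0.244, 0.372]
ft_force: [0.9, 0.2, -0.7]
width: 0.879
```

Run:
```python
from plan import *
P,C,s=cur(); print(P,s['width'],s['clock'])
im=snap('scene','s13.png'); cv2.imwrite('pics/s13c.png',cv2.resize(im[100:280,60:440,::-1],None,fx=2,fy=2))
mid=[.564,.329,.1015]
print('scene',proj(cm('scene'),[[.564,.329,.149],[.564,.329,.054]]))
```

```text
[0.48308595 0.256522   0.2254688 ] 0.8789765940255372 35.475
scene [[386.15359166 184.26200632]
 [379.64364421 214.66685459]]
```

View pics/s13c.png

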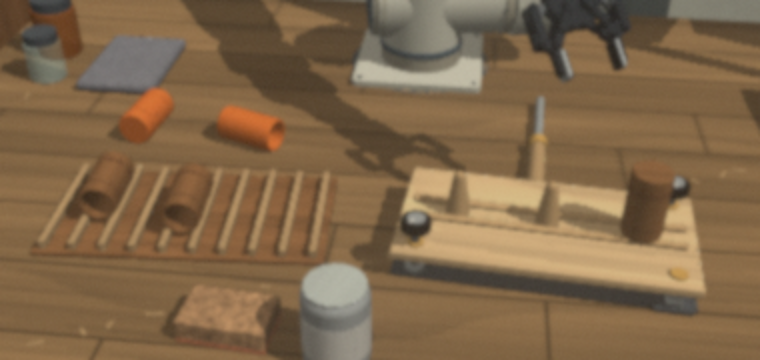

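Run:
```python
from plan import *
M=cm('scene')
for u,v in [(170,158),(202,166),(138,148),(126,160)]: print(onz(M,u,v,.027).round(3))
go(tool(3.5,45,0),[.5658,-.2795,.17])
# relative back roll
R=tool(3.5,45,0); P,C,s=cur(); rv=(R*C.inv()).as_rotvec(); 
alt=rv*(1-2*np.pi/np.linalg.norm(rv)); print('alt',np.degrees(alt),np.degrees(np.linalg.norm(alt)))
```

```text
[ 0.299 -0.302  0.027]
[ 0.335 -0.19   0.027]
[ 0.247 -0.425  0.027]
[ 0.329 -0.438  0.027]
d [ 0.0815 -0.5343 -0.0578] rv [-110.84  -33.3   111.64] ang 160.8 q [ 0.21 -0.16 -0.75  0.21  0.22  2.91]
alt [ 137.29844409   41.25351737 -138.29685061] 199.19521664033383
```

Emit:
{"method": "play_rows", "body": {
  "commands": [
    {"dx": 0,"dy": -0.03,"dz": 0,"ax": -6.9,"ay": -2.07,"az": 6.94},
    {"dx": 0,"dy": -0.06,"dz": 0,"ax": -13.8,"ay": -4.14,"az": 13.9},
    {"dx": 0,"dy": -0.09,"dz": 0,"ax": -20.7,"ay": -6.2,"az": 20.8},
    {"dx": 0.01,"dy": -0.12,"dz": 0,"ax": -27.6,"ay": -8.3,"az": 27.8},
    {"dx": 0.02,"dy": -0.15,"dz": 0,"ax": -34.5,"ay": -10.35,"az": 34.7}
  ]
}}

```text
clock: 36.15
tcp_pos: [0.5044, 0.105, 0.2232]
eef_rot: [0.085, 0.731, 0.6, 0.314]
ft_force: [0.5, 0.1, 0.1]
width: 0.879
```

Emit:
{"method": "play_rows", "body": {
  "commands": [
    {"dx": 0,"dy": -0.03,"dz": 0,"ax": -6.9,"ay": -2.07,"az": 6.94},
    {"dx": 0.01,"dy": -0.06,"dz": 0,"ax": -13.8,"ay": -4.14,"az": 13.9},
    {"dx": 0.02,"dy": -0.1,"dz": 0,"ax": -20.7,"ay": -6.2,"az": 20.8},
    {"dx": 0.03,"dy": -0.14,"dz": 0,"ax": -27.6,"ay": -8.3,"az": 27.8},
    {"dx": 0.03,"dy": -0.17,"dz": 0,"ax": -34.5,"ay": -10.35,"az": 34.7}
  ]
}}

```text
clock: 36.78
tcp_pos: [0.5347, -0.0656, 0.2229]
eef_rot: [0.25, 0.434, 0.842, 0.198]
ft_force: [0.2, 0.8, 0.4]
width: 0.878
```

Emit:
{"method": "play_rows", "body": {
  "commands": [
    {"dx": 0,"dy": -0.04,"dz": 0,"ax": -6.9,"ay": -2.07,"az": 6.94},
    {"dx": 0.01,"dy": -0.08,"dz": 0,"ax": -13.8,"ay": -4.14,"az": 13.9},
    {"dx": 0.02,"dy": -0.12,"dz": -0.01,"ax": -20.7,"ay": -6.2,"az": 20.8},
    {"dx": 0.03,"dy": -0.16,"dz": -0.02,"ax": -27.6,"ay": -8.3,"az": 27.8},
    {"dx": 0.03,"dy": -0.19,"dz": -0.03,"ax": -34.5,"ay": -10.35,"az": 34.7}
  ]
}}

```text
clock: 37.4
tcp_pos: [0.5646, -0.2556, 0.1925]
eef_rot: [0.369, 0.056, 0.927, 0.045]
ft_force: [1.3, -0.0, -0.0]
width: 0.882
```

Run:
```python
from plan import *
go(tool(3.5,45,0),[.5658,-.2795,.17])
t=snap('top','t14.png')[:,:,::-1]; im=snap('scene','s14.png')[:,:,::-1]
cv2.imwrite('pics/s14c.png',cv2.resize(im[165:240,70:240],None,fx=4.7,fy=4.7,interpolation=cv2.INTER_CUBIC))
```

```text
d [ 0.0012 -0.0239 -0.0225] rv [-7.23 -1.82  7.47] ang 10.5 q [-0.82  0.09 -0.56  0.38  0.56 -0.54]
```

View pics/s14c.png

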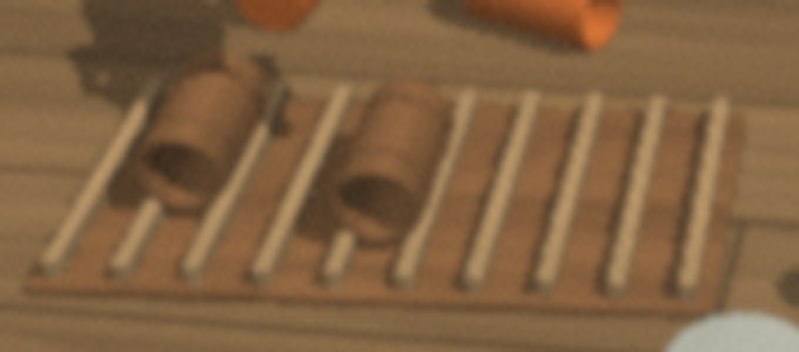

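Cups 2 and 3 have not moved (mouths at crop pixels (375,200) and (178,168)).

Emit:
{"method": "play_rows", "body": {
  "commands": [
    {"dx": 0.001,"dy": -0.024,"dz": -0.02,"ax": -7.2,"ay": -1.8,"az": 7.4},
    {"dx": 0.001,"dy": -0.024,"dz": -0.02,"ax": -7.2,"ay": -1.8,"az": 7.4},
    {"dx": 0.001,"dy": -0.024,"dz": -0.06,"ax": -7.2,"ay": -1.8,"az": 7.4},
    {"dx": 0.001,"dy": -0.024,"dz": -0.09,"ax": -7.2,"ay": -1.8,"az": 7.4},
    {"dx": 0.001,"dy": -0.024,"dz": -0.09,"ax": -7.2,"ay": -1.8,"az": 7.4}
  ],
  "jaw": 85
}}

```text
clock: 38.12
tcp_pos: [0.5647, -0.2761, 0.1018]
eef_rot: [0.381, -0.023, 0.924, 0.015]
ft_force: [0.1, 0.8, -0.3]
width: 0.854
```

Run:
```python
from plan import *
go(tool(3.5,45,0),[.5658,-.2795,.0305])
snap('wrist','w15.png')
```

```text
d [ 0.0011 -0.0034 -0.0713] rv [-0.61 -0.25  0.39] ang 0.8 q [-0.86  0.23 -0.69  0.12  0.6  -0.74]
```

View pics/w15.png

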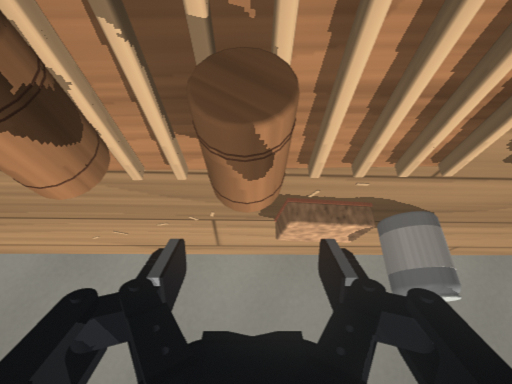

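Emit:
{"method": "play_rows", "body": {
  "commands": [
    {"dx": 0.0,"dy": -0.002,"dz": -0.03,"ax": -0.4,"ay": 0,"az": 0.3},
    {"dx": 0.0,"dy": -0.002,"dz": -0.05,"ax": -0.4,"ay": 0,"az": 0.3},
    {"dx": 0.0,"dy": -0.002,"dz": -0.05,"ax": -0.4,"ay": 0,"az": 0.3},
    {"dx": 0.0,"dy": -0.002,"dz": -0.05,"ax": -0.4,"ay": 0,"az": 0.3}
  ]
}}

```text
clock: 38.67
tcp_pos: [0.566, -0.2803, 0.0552]
eef_rot: [0.383, -0.029, 0.923, 0.01]
ft_force: [-0.3, -0.1, -0.2]
width: 0.851
```

Run:
```python
from plan import *
go(tool(3.5,45,0),[.5658,-.2795,.0305])
```

```text
d [-0.0002  0.0008 -0.0247] rv [ 0.2   0.02 -0.02] ang 0.2 q [-0.87  0.31 -0.74 -0.03  0.6  -0.76]
```

Emit:
{"method": "play_rows", "body": {
  "commands": [
    {"dx": 0.0,"dy": 0.001,"dz": -0.008,"ax": 0,"ay": 0,"az": 0},
    {"dx": 0.0,"dy": 0.001,"dz": -0.016,"ax": 0,"ay": 0,"az": 0},
    {"dx": 0.0,"dy": 0.001,"dz": -0.0245,"ax": 0,"ay": 0,"az": 0},
    {"dx": 0.0,"dy": 0.001,"dz": -0.0245,"ax": 0,"ay": 0,"az": 0},
    {"dx": 0.0,"dy": 0.001,"dz": -0.0245,"ax": 0,"ay": 0,"az": 0}
  ]
}}

```text
clock: 39.3
tcp_pos: [0.5652, -0.2789, 0.0286]
eef_rot: [0.382, -0.029, 0.924, 0.011]
ft_force: [0.9, -0.3, -0.3]
width: 0.85
```

Emit:
{"method": "play_rows", "body": {
  "commands": [
    {"dx": 0,"dy": 0,"dz": 0,"ax": 0,"ay": 0,"az": 0},
    {"dx": 0,"dy": 0,"dz": 0,"ax": 0,"ay": 0,"az": 0},
    {"dx": 0,"dy": 0,"dz": 0,"ax": 0,"ay": 0,"az": 0},
    {"dx": 0,"dy": 0,"dz": 0,"ax": 0,"ay": 0,"az": 0},
    {"dx": 0,"dy": 0,"dz": 0,"ax": 0,"ay": 0,"az": 0}
  ],
  "jaw": 0
}}

```text
clock: 39.92
tcp_pos: [0.5655, -0.2794, 0.0292]
eef_rot: [0.382, -0.029, 0.924, 0.01]
ft_force: [-0.3, -3.3, 4.9]
width: 0.614
```

Emit:
{"method": "play_rows", "body": {
  "commands": [
    {"dx": 0,"dy": 0,"dz": 0.02,"ax": 0,"ay": 0,"az": 0},
    {"dx": 0,"dy": 0,"dz": 0.06,"ax": 0,"ay": 0,"az": 0},
    {"dx": 0,"dy": 0,"dz": 0.11,"ax": 0,"ay": 0,"az": 0},
    {"dx": 0,"dy": 0,"dz": 0.16,"ax": 0,"ay": 0,"az": 0},
    {"dx": 0,"dy": 0,"dz": 0.2,"ax": 0,"ay": 0,"az": 0}
  ]
}}

```text
clock: 40.55
tcp_pos: [0.5648, -0.278, 0.2301]
eef_rot: [0.382, -0.029, 0.924, 0.011]
ft_force: [-0.2, 0.1, -1.7]
width: 0.615
```

Run:
```python
from plan import *
P,C,s=cur(); print(P,s['width'])
a=np.radians(25); d=.0134*np.array([np.cos(a),np.sin(a)])
print('peg2 tcp',[.5545+d[0],.209+d[1]])
go(tool(25,45,1),[.5545+d[0],.209+d[1],.22])
snap('wrist','w16.png')
```

```text
[ 0.56475485 -0.27796131  0.23005067] 0.614763933518732
peg2 tcp [np.float64(0.5666445243462911), np.float64(0.21466308470732537)]
d [ 0.0019  0.4926 -0.0101] rv [ 113.91   28.91 -115.71] ang 164.9 q [-0.87  0.08 -0.48  0.48  0.6  -0.76]
```

View pics/w16.png

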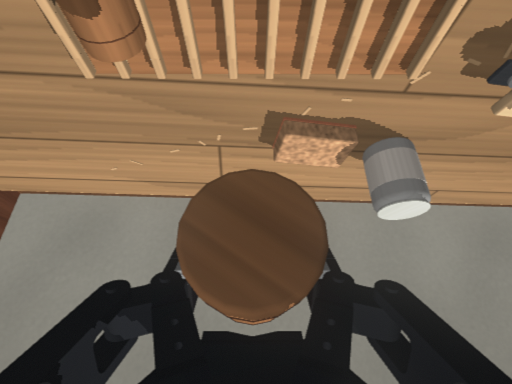

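Emit:
{"method": "play_rows", "body": {
  "commands": [
    {"dx": 0,"dy": 0.03,"dz": 0,"ax": 7.1,"ay": 1.8,"az": -7.2},
    {"dx": 0,"dy": 0.06,"dz": 0,"ax": 14.2,"ay": 3.6,"az": -14.4},
    {"dx": 0,"dy": 0.09,"dz": 0,"ax": 21.3,"ay": 5.4,"az": -21.6},
    {"dx": 0,"dy": 0.12,"dz": 0,"ax": 28.4,"ay": 7.2,"az": -28.8},
    {"dx": 0,"dy": 0.15,"dz": 0,"ax": 35.5,"ay": 9,"az": -36}
  ]
}}

```text
clock: 41.22
tcp_pos: [0.5644, -0.1271, 0.2274]
eef_rot: [0.284, 0.372, 0.866, 0.174]
ft_force: [0.0, -0.1, -1.1]
width: 0.615
```

Emit:
{"method": "play_rows", "body": {
  "commands": [
    {"dx": 0,"dy": 0.03,"dz": 0,"ax": 7.1,"ay": 1.8,"az": -7.2},
    {"dx": 0,"dy": 0.06,"dz": 0,"ax": 14.2,"ay": 3.6,"az": -14.4},
    {"dx": 0,"dy": 0.09,"dz": 0,"ax": 21.3,"ay": 5.4,"az": -21.6},
    {"dx": 0,"dy": 0.12,"dz": 0,"ax": 28.4,"ay": 7.2,"az": -28.8},
    {"dx": 0,"dy": 0.15,"dz": 0,"ax": 35.5,"ay": 9,"az": -36}
  ]
}}

```text
clock: 41.85
tcp_pos: [0.5643, 0.0226, 0.2274]
eef_rot: [0.131, 0.697, 0.637, 0.3]
ft_force: [0.5, -0.1, -0.7]
width: 0.617
```

Emit:
{"method": "play_rows", "body": {
  "commands": [
    {"dx": 0,"dy": 0.03,"dz": 0,"ax": 7.1,"ay": 1.8,"az": -7.2},
    {"dx": 0,"dy": 0.06,"dz": 0,"ax": 14.2,"ay": 3.6,"az": -14.4},
    {"dx": 0,"dy": 0.09,"dz": 0,"ax": 21.3,"ay": 5.4,"az": -21.6},
    {"dx": 0,"dy": 0.12,"dz": 0,"ax": 28.4,"ay": 7.2,"az": -28.8},
    {"dx": 0,"dy": 0.15,"dz": 0,"ax": 35.5,"ay": 9,"az": -36}
  ]
}}

```text
clock: 42.48
tcp_pos: [0.5641, 0.1723, 0.2272]
eef_rot: [-0.047, 0.885, 0.282, 0.368]
ft_force: [1.3, -0.2, -1.7]
width: 0.612
```

Run:
```python
from plan import *
go(tool(25,45,1),[.5666,.2147,.22])
```

```text
d [ 0.0025  0.0424 -0.0072] rv [ 7.22  1.73 -7.46] ang 10.5 q [ 0.01 -0.06 -0.64  0.28  0.29  2.64]
```

Emit:
{"method": "play_rows", "body": {
  "commands": [
    {"dx": 0.0025,"dy": 0.03,"dz": 0,"ax": 4,"ay": 1,"az": -4},
    {"dx": 0.0025,"dy": 0.0415,"dz": 0,"ax": 7.2,"ay": 1.7,"az": -7.4},
    {"dx": 0.0025,"dy": 0.0415,"dz": -0.01,"ax": 7.2,"ay": 1.7,"az": -7.4},
    {"dx": 0.0025,"dy": 0.0415,"dz": -0.02,"ax": 7.2,"ay": 1.7,"az": -7.4},
    {"dx": 0.0025,"dy": 0.0415,"dz": -0.02,"ax": 7.2,"ay": 1.7,"az": -7.4}
  ]
}}

```text
clock: 43.1
tcp_pos: [0.5671, 0.212, 0.2068]
eef_rot: [-0.081, 0.901, 0.203, 0.374]
ft_force: [-0.5, 0.4, -1.2]
width: 0.616
```

Run:
```python
from plan import *
P,C,s=cur(); print(P,s['width'])
go(tool(25,45,1),[.5666,.2147,.2])
im=snap('scene','s17.png'); cv2.imwrite('pics/s17c.png',cv2.resize(im[100:280,240:440,::-1],None,fx=3.3,fy=3.3))
mid=P+C.apply([.002,0,-.021]); print('cup mid',mid)
print(3.3*(proj(cm('scene'),[mid+[0,0,.0475],mid-[0,0,.0475]])-[240,100]))
```

```text
[0.56707339 0.21196324 0.20680115] 0.615649679975425
d [-0.0005  0.0027 -0.0068] rv [ 0.35  0.09 -0.25] ang 0.4 q [ 0.11 -0.02 -0.69  0.15  0.23  2.9 ]
cup mid [0.55489456 0.20633314 0.2230793 ]
[[337.28601249 118.32550899]
 [321.85113993 231.25441129]]
```

View pics/s17c.png

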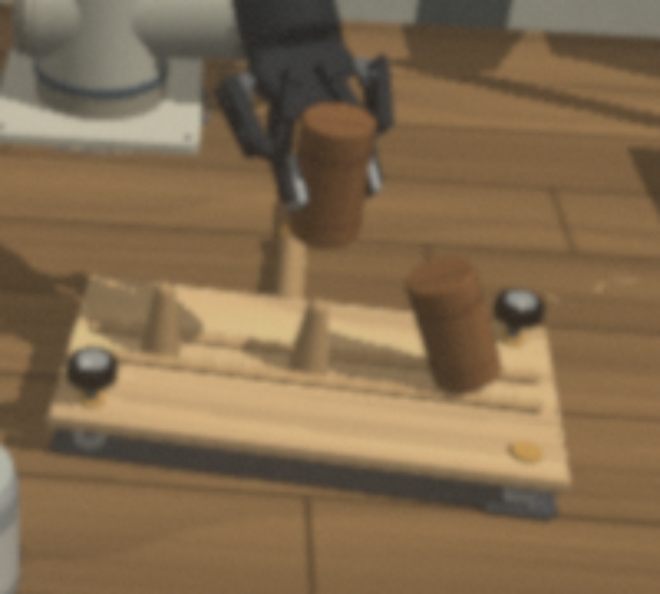

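Cup 1 on peg 3 now leans, with its top at crop (447,275) where I expected (482,278); it may be the announced knock. Looking again.

Emit:
{"method": "play_rows", "body": {
  "commands": [
    {"dx": 0,"dy": 0.001,"dz": 0,"ax": 0,"ay": 0,"az": 0},
    {"dx": 0,"dy": 0.001,"dz": 0,"ax": 0,"ay": 0,"az": 0},
    {"dx": 0,"dy": 0.001,"dz": 0,"ax": 0,"ay": 0,"az": 0},
    {"dx": 0,"dy": 0.001,"dz": 0,"ax": 0,"ay": 0,"az": 0}
  ]
}}

```text
clock: 43.65
tcp_pos: [0.5677, 0.2136, 0.2089]
eef_rot: [-0.081, 0.901, 0.203, 0.375]
ft_force: [0.6, -1.9, -1.9]
width: 0.612
```

Run:
```python
from plan import *
P,C,s=cur(); print(P,s['clock'])
im=snap('scene','s18.png'); a=cv2.resize(im[160:260,300:430,::-1],None,fx=3,fy=3,interpolation=cv2.INTER_CUBIC)
im=snap('top','t18.png'); b=cv2.resize(im[130:230,120:250,::-1],None,fx=3,fy=3,interpolation=cv2.INTER_CUBIC)
cv2.imwrite('pics/s18c.png',np.hstack([a,b]))
```

```text
[0.56771644 0.21362192 0.20889165] 43.65
```

View pics/s18c.png

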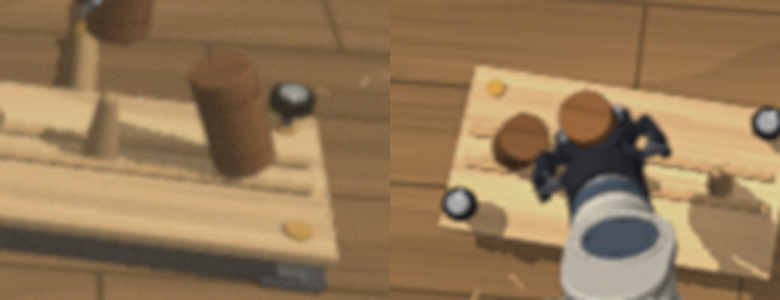

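Still leaning. I'll put cup 2 on peg 1 instead, away from it, then right cup 1.

Emit:
{"method": "play_rows", "body": {
  "commands": [
    {"dx": -0.003,"dy": -0.04,"dz": 0,"ax": 0,"ay": 0,"az": 0},
    {"dx": -0.007,"dy": -0.08,"dz": 0,"ax": 0,"ay": 0,"az": 0},
    {"dx": -0.0105,"dy": -0.119,"dz": 0,"ax": 0,"ay": 0,"az": 0},
    {"dx": -0.0105,"dy": -0.119,"dz": 0,"ax": 0,"ay": 0,"az": 0},
    {"dx": -0.0105,"dy": -0.119,"dz": 0,"ax": 0,"ay": 0,"az": 0}
  ]
}}

```text
clock: 44.38
tcp_pos: [0.5573, 0.0946, 0.2088]
eef_rot: [-0.081, 0.901, 0.203, 0.375]
ft_force: [0.1, 0.1, -1.9]
width: 0.613
```

Run:
```python
from plan import *
go(tool(25,45,1),[.5572,.0952,.2])
P,C,s=cur()
im=snap('scene','s19.png'); cv2.imwrite('pics/s19c.png',cv2.resize(im[100:280,240:440,::-1],None,fx=3.3,fy=3.3))
mid=P+C.apply([.002,0,-.021]); print('cup mid',mid)
print(3.3*(proj(cm('scene'),[mid+[0,0,.0475],mid-[0,0,.0475]])-[240,100]))
```

```text
d [-0.0001  0.0006 -0.0088] rv [ 0.29  0.26 -0.21] ang 0.4 q [-0.21 -0.07 -0.71  0.25  0.44  2.65]
cup mid [0.54506496 0.08898172 0.22503666]
[[174.31456272 100.28202951]
 [166.93293149 212.54136622]]
```

View pics/s19c.png

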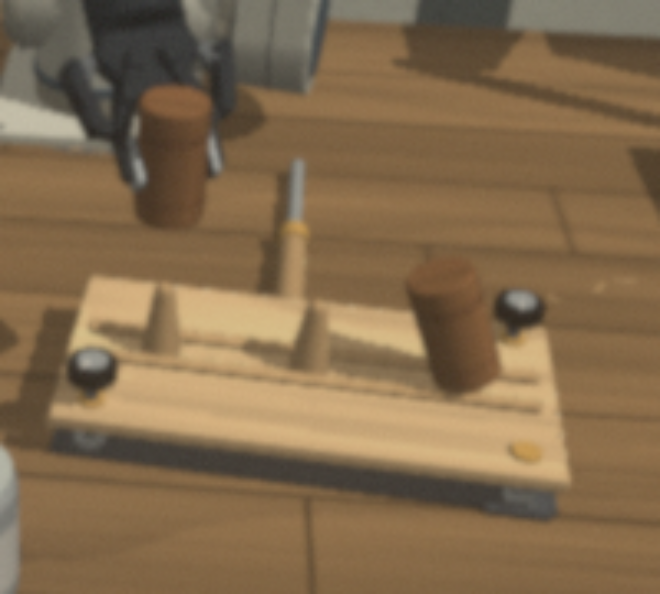

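Emit:
{"method": "play_rows", "body": {
  "commands": [
    {"dx": 0,"dy": 0.001,"dz": -0.03,"ax": 0,"ay": 0,"az": 0},
    {"dx": 0,"dy": 0.001,"dz": -0.06,"ax": 0,"ay": 0,"az": 0},
    {"dx": 0,"dy": 0.001,"dz": -0.08,"ax": 0,"ay": 0,"az": 0},
    {"dx": 0,"dy": 0.001,"dz": -0.08,"ax": 0,"ay": 0,"az": 0}
  ]
}}

```text
clock: 44.92
tcp_pos: [0.5562, 0.0971, 0.1271]
eef_rot: [-0.082, 0.901, 0.204, 0.373]
ft_force: [-0.8, -1.1, -0.9]
width: 0.614
```

Emit:
{"method": "play_rows", "body": {
  "commands": [
    {"dx": 0,"dy": 0,"dz": -0.012,"ax": 0,"ay": 0,"az": 0},
    {"dx": 0,"dy": 0,"dz": -0.024,"ax": 0,"ay": 0,"az": 0},
    {"dx": 0,"dy": 0,"dz": -0.036,"ax": 0,"ay": 0,"az": 0},
    {"dx": 0,"dy": 0,"dz": -0.036,"ax": 0,"ay": 0,"az": 0}
  ]
}}

```text
clock: 45.42
tcp_pos: [0.5573, 0.0963, 0.093]
eef_rot: [-0.081, 0.901, 0.204, 0.375]
ft_force: [-0.3, -0.2, -1.6]
width: 0.615
```

Emit:
{"method": "play_rows", "body": {
  "commands": [
    {"dx": 0,"dy": 0,"dz": -0.002,"ax": 0,"ay": 0,"az": 0},
    {"dx": 0,"dy": 0,"dz": -0.004,"ax": 0,"ay": 0,"az": 0},
    {"dx": 0,"dy": 0,"dz": -0.006,"ax": 0,"ay": 0,"az": 0}
  ]
}}

```text
clock: 45.8
tcp_pos: [0.5574, 0.0957, 0.087]
eef_rot: [-0.081, 0.901, 0.203, 0.375]
ft_force: [-0.3, 0.4, -1.7]
width: 0.616
```

Emit:
{"method": "play_rows", "body": {
  "commands": [
    {"dx": 0,"dy": 0,"dz": -0.001,"ax": 0,"ay": 0,"az": 0}
  ]
}}

```text
clock: 45.92
tcp_pos: [0.5572, 0.0956, 0.0857]
eef_rot: [-0.081, 0.901, 0.203, 0.375]
ft_force: [0.3, -0.6, -1.0]
width: 0.618
```

Emit:
{"method": "play_rows", "body": {
  "commands": [
    {"dx": 0,"dy": 0,"dz": -0.001,"ax": 0,"ay": 0,"az": 0}
  ]
}}

```text
clock: 46.05
tcp_pos: [0.5572, 0.0956, 0.0847]
eef_rot: [-0.081, 0.901, 0.203, 0.375]
ft_force: [-0.5, -0.3, -0.1]
width: 0.617
```

Emit:
{"method": "play_rows", "body": {
  "commands": [
    {"dx": 0,"dy": 0,"dz": -0.001,"ax": 0,"ay": 0,"az": 0},
    {"dx": 0,"dy": 0,"dz": -0.001,"ax": 0,"ay": 0,"az": 0}
  ]
}}

```text
clock: 46.3
tcp_pos: [0.5575, 0.0956, 0.084]
eef_rot: [-0.081, 0.901, 0.203, 0.375]
ft_force: [-0.5, 0.6, 3.4]
width: 0.611
```

Emit:
{"method": "play_rows", "body": {
  "commands": [
    {"dx": 0,"dy": 0,"dz": -0.001,"ax": 0,"ay": 0,"az": 0},
    {"dx": 0,"dy": 0,"dz": -0.001,"ax": 0,"ay": 0,"az": 0}
  ]
}}

```text
clock: 46.55
tcp_pos: [0.5578, 0.0957, 0.0837]
eef_rot: [-0.081, 0.9, 0.203, 0.376]
ft_force: [-3.9, -1.2, 8.2]
width: 0.616
```

Emit:
{"method": "play_rows", "body": {
  "commands": [
    {"dx": 0,"dy": 0,"dz": 0,"ax": 0,"ay": 0,"az": 0},
    {"dx": 0,"dy": 0,"dz": 0,"ax": 0,"ay": 0,"az": 0},
    {"dx": 0,"dy": 0,"dz": 0,"ax": 0,"ay": 0,"az": 0}
  ],
  "jaw": 88
}}

```text
clock: 46.92
tcp_pos: [0.5571, 0.0956, 0.0825]
eef_rot: [-0.081, 0.901, 0.203, 0.375]
ft_force: [-0.5, 0.2, -0.0]
width: 0.884
```

Run:
```python
from plan import *
P,C,s=cur(); print((-.12*C.as_matrix()[:,2]).round(4),s['width'],s['ft_force'].round(1))
```

```text
[-0.0771 -0.0358  0.0847] 0.8842697642430376 [-0.5  0.2 -0. ]
```

Emit:
{"method": "play_rows", "body": {
  "commands": [
    {"dx": -0.0193,"dy": -0.009,"dz": 0.0212,"ax": 0,"ay": 0,"az": 0},
    {"dx": -0.0385,"dy": -0.018,"dz": 0.0424,"ax": 0,"ay": 0,"az": 0},
    {"dx": -0.0771,"dy": -0.0358,"dz": 0.0847,"ax": 0,"ay": 0,"az": 0},
    {"dx": -0.0771,"dy": -0.0358,"dz": 0.12,"ax": 0,"ay": 0,"az": 0},
    {"dx": -0.0771,"dy": -0.0358,"dz": 0.16,"ax": 0,"ay": 0,"az": 0}
  ]
}}

```text
clock: 47.55
tcp_pos: [0.4794, 0.0595, 0.244]
eef_rot: [-0.081, 0.901, 0.203, 0.375]
ft_force: [1.0, -0.1, -0.0]
width: 0.882
```

Run:
```python
from plan import *
P,C,s=cur(); print(P,s['clock'],s['qpos'].round(2))
im=snap('scene','s20.png'); cv2.imwrite('pics/s20c.png',cv2.resize(im[100:280,60:440,::-1],None,fx=2.1,fy=2.1,interpolation=cv2.INTER_CUBIC))
im=snap('top','t20.png'); cv2.imwrite('pics/t20c.png',cv2.resize(im[130:230,120:270,::-1],None,fx=5,fy=5,interpolation=cv2.INTER_CUBIC))
snap('wrist','w20.png')
```

```text
[0.47941342 0.05954295 0.24398898] 47.55 [-0.39 -0.25 -0.73  0.49  0.54  2.48]
```

View pics/s20c.png

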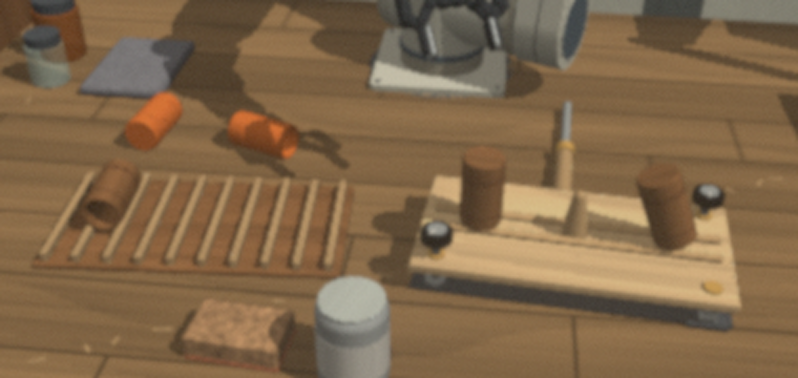

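View pics/t20c.png

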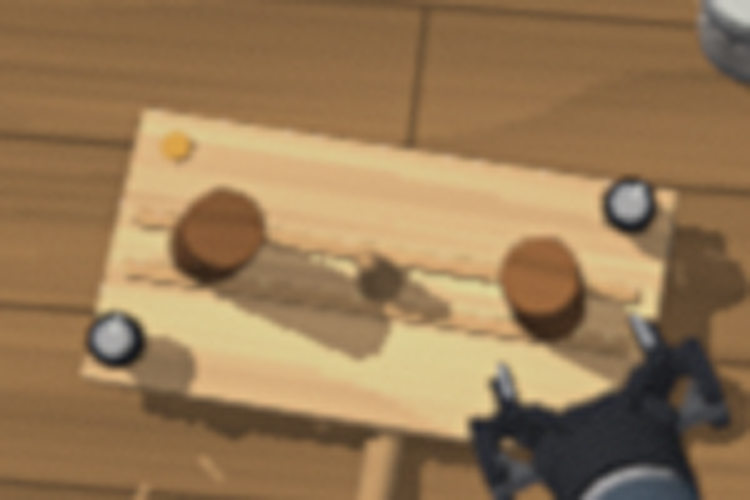

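View pics/w20.png

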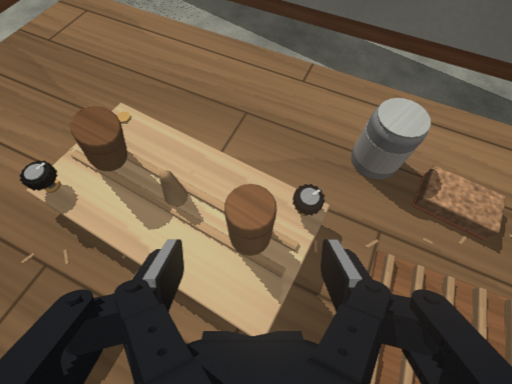

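```bash
cat > tilt.py <<'E'
from h import *
from scipy.optimize import least_squares
def hull(M,b,d,h=.095,r=.027):
    d=d/np.linalg.norm(d); u=np.cross(d,[1,0,0]); u/=np.linalg.norm(u); v=np.cross(d,u); a=np.linspace(0,2*np.pi,80)
    c=[b+k*h*d+r*(np.outer(np.cos(a),u)+np.outer(np.sin(a),v)) for k in(0,1)]
    return proj(M,np.concatenate(c))
E
python3 - <<'E'
from tilt import *
# brown mask segmentation check: silhouettes bbox from crops
Mt,Ms,Mw=cm('top'),cm('scene'),cm('wrist')
pts=[(Ms,(374.3,185.7)),(Mt,(164.4,176.4)),(Mw,(98.5,130))]
f=lambda p: np.concatenate([proj(M,p)[0]-np.array(o) for M,o in pts])
s=least_squares(f,[.56,.32,.15]); print('top disc',s.x.round(4),f(s.x).round(1))
b0=s.x
# silhouette bbox in scene crop (638..696,163..250), top crop (170..266,188..283), wrist (72..128,107..171)
obs=[(Ms,np.array([638/2.1+60,696/2.1+60,163/2.1+100,250/2.1+100])),(Mt,np.array([170/5+120,266/5+120,188/5+130,283/5+130])),(Mw,np.array([71,128,106,171]))]
def g(p):
    b=p[:3]; d=np.array([p[3],p[4],-1.])
    r=[]
    for M,o in obs:
        q=hull(M,b,d); r.append(np.array([q[:,0].min(),q[:,0].max(),q[:,1].min(),q[:,1].max()])-o)
    return np.concatenate(r+[f(b)])
s=least_squares(g,[*b0,0,0],diff_step=1e-4); print(s.x.round(4),g(s.x).round(1))
d=np.array([s.x[3],s.x[4],-1]); d/=np.linalg.norm(d); print('axis',d.round(3),'tilt',np.degrees(np.arccos(-d[2])),'mid',(s.x[:3]+.0475*d).round(4),'rimc',(s.x[:3]+.095*d).round(4))
E
```

```text
top disc [0.5598 0.3005 0.1378] [-0.7  0.6  0.2 -0.2 -0.5 -0.1]
[0.5591 0.2977 0.1431 0.0915 0.4325] [-1.7  1.5  0.9  2.1 -1.2  0.2  0.3  0.5 -0.1  0.6  1.   0.7 -1.5 -1.4
  0.7 -0.4 -1.1 -1.9]
axis [ 0.084  0.396 -0.915] tilt 23.848468603098713 mid [0.5631 0.3164 0.0997] rimc [0.5671 0.3352 0.0562]
```

Cup 1 leans about 24° towards -y, base centre near (0.559, 0.298, 0.143), with its rim still round peg 3. I'll right it by closing upright jaws centred on the peg.

Run:
```python
from plan import *
go(tool(-4.5,0,0),[.564,.329,.23])
go(tool(-4.5,0,1),[.564,.329,.23])
```

```text
d [ 0.0832  0.2696 -0.015 ] rv [-59.54 -10.17 139.91] ang 152.4 q [-0.39 -0.25 -0.73  0.49  0.54  2.48]
d [ 0.0832  0.2696 -0.015 ] rv [ -7.71  45.12 -28.38] ang 53.9 q [-0.39 -0.25 -0.73  0.49  0.54  2.48]
```

Emit:
{"method": "play_rows", "body": {
  "commands": [
    {"dx": 0,"dy": 0.02,"dz": 0.02,"ax": -3.97,"ay": -0.68,"az": 9.33},
    {"dx": 0,"dy": 0.04,"dz": 0.04,"ax": -7.94,"ay": -1.36,"az": 18.66},
    {"dx": 0,"dy": 0.06,"dz": 0.06,"ax": -11.9,"ay": -2.04,"az": 28},
    {"dx": 0.01,"dy": 0.08,"dz": 0.06,"ax": -15.9,"ay": -2.7,"az": 37.3},
    {"dx": 0.02,"dy": 0.1,"dz": 0.06,"ax": -19.85,"ay": -3.4,"az": 46.6}
  ]
}}

```text
clock: 48.32
tcp_pos: [0.5001, 0.1604, 0.3014]
eef_rot: [-0.064, 0.736, 0.605, 0.297]
ft_force: [0.3, -0.7, -0.9]
width: 0.882
```

Emit:
{"method": "play_rows", "body": {
  "commands": [
    {"dx": 0,"dy": 0.02,"dz": 0,"ax": -3.97,"ay": -0.68,"az": 9.33},
    {"dx": 0.01,"dy": 0.04,"dz": 0,"ax": -7.94,"ay": -1.36,"az": 18.66},
    {"dx": 0.02,"dy": 0.06,"dz": 0,"ax": -11.9,"ay": -2.04,"az": 28},
    {"dx": 0.03,"dy": 0.08,"dz": 0,"ax": -15.9,"ay": -2.7,"az": 37.3},
    {"dx": 0.04,"dy": 0.1,"dz": 0,"ax": -19.85,"ay": -3.4,"az": 46.6}
  ],
  "jaw": 100
}}

```text
clock: 48.95
tcp_pos: [0.5404, 0.2605, 0.3007]
eef_rot: [-0.035, 0.428, 0.888, 0.163]
ft_force: [-0.0, -0.6, -0.0]
width: 0.997
```

Emit:
{"method": "play_rows", "body": {
  "commands": [
    {"dx": 0,"dy": 0.02,"dz": 0,"ax": -3.97,"ay": -0.68,"az": 9.33},
    {"dx": 0.01,"dy": 0.04,"dz": 0,"ax": -7.94,"ay": -1.36,"az": 18.66},
    {"dx": 0.02,"dy": 0.06,"dz": 0,"ax": -11.9,"ay": -2.04,"az": 28},
    {"dx": 0.023,"dy": 0.069,"dz": 0,"ax": -15.9,"ay": -2.7,"az": 37.3},
    {"dx": 0.023,"dy": 0.069,"dz": 0,"ax": -19.85,"ay": -3.4,"az": 46.6}
  ]
}}

```text
clock: 49.58
tcp_pos: [0.5634, 0.3297, 0.3]
eef_rot: [0.0, 0.038, 0.999, -0.003]
ft_force: [-0.1, -0.7, -0.3]
width: 1.003
```

Run:
```python
from plan import *
go(tool(-4.5,0,0),[.564,.329,.23])
snap('wrist','w21.png')
```

```text
d [ 0.0006 -0.0007 -0.07  ] rv [ 0.32  0.02 -0.16] ang 0.4 q [ 0.4   0.44  0.47  1.6  -0.01  0.48]
```

View pics/w21.png

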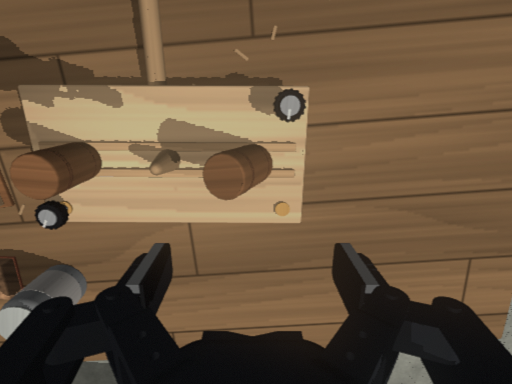

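Emit:
{"method": "play_rows", "body": {
  "commands": [
    {"dx": -0.002,"dy": -0.026,"dz": -0.05,"ax": 0,"ay": 0,"az": 0},
    {"dx": -0.002,"dy": -0.026,"dz": -0.09,"ax": 0,"ay": 0,"az": 0},
    {"dx": -0.002,"dy": -0.026,"dz": -0.13,"ax": 0,"ay": 0,"az": 0},
    {"dx": -0.002,"dy": -0.026,"dz": -0.13,"ax": 0,"ay": 0,"az": 0}
  ]
}}

```text
clock: 50.12
tcp_pos: [0.5593, 0.302, 0.1689]
eef_rot: [-0.002, 0.042, 0.999, -0.002]
ft_force: [0.4, 0.2, 0.4]
width: 1.0
```

Run:
```python
from plan import *
P,C,s=cur(); print(P,s['ft_force'])
snap('wrist','w22.png')
```

```text
[0.55927109 0.30196213 0.16888299] [0.38086847 0.24237295 0.37701057]
```

View pics/w22.png

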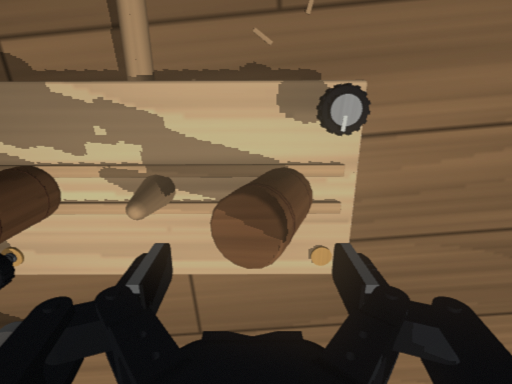

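Emit:
{"method": "play_rows", "body": {
  "commands": [
    {"dx": 0.003,"dy": 0,"dz": -0.015,"ax": 0,"ay": 0,"az": 0},
    {"dx": 0.003,"dy": 0,"dz": -0.03,"ax": 0,"ay": 0,"az": 0},
    {"dx": 0.003,"dy": 0,"dz": -0.04,"ax": 0,"ay": 0,"az": 0},
    {"dx": 0.003,"dy": 0,"dz": -0.05,"ax": 0,"ay": 0,"az": 0},
    {"dx": 0.003,"dy": 0,"dz": -0.052,"ax": 0,"ay": 0,"az": 0}
  ]
}}

```text
clock: 50.8
tcp_pos: [0.5638, 0.3027, 0.1199]
eef_rot: [0.001, 0.041, 0.999, -0.001]
ft_force: [-0.5, 0.7, 0.1]
width: 0.997
```

Emit:
{"method": "play_rows", "body": {
  "commands": [
    {"dx": 0,"dy": 0,"dz": 0,"ax": 0,"ay": 0,"az": 0},
    {"dx": 0,"dy": 0,"dz": 0,"ax": 0,"ay": 0,"az": 0}
  ],
  "jaw": 76
}}

```text
clock: 51.05
tcp_pos: [0.5643, 0.3029, 0.1212]
eef_rot: [0.002, 0.041, 0.999, -0.001]
ft_force: [-0.1, 0.6, 0.7]
width: 0.756
```

Emit:
{"method": "play_rows", "body": {
  "commands": [
    {"dx": 0,"dy": 0.006,"dz": 0,"ax": 0,"ay": 0,"az": 0},
    {"dx": 0,"dy": 0.012,"dz": 0,"ax": 0,"ay": 0,"az": 0}
  ]
}}

```text
clock: 51.3
tcp_pos: [0.5642, 0.3153, 0.121]
eef_rot: [0.002, 0.041, 0.999, -0.001]
ft_force: [-0.2, 1.0, 0.1]
width: 0.762
```

Emit:
{"method": "play_rows", "body": {
  "commands": [
    {"dx": 0,"dy": 0.005,"dz": 0,"ax": 0,"ay": 0,"az": 0},
    {"dx": 0,"dy": 0.01,"dz": 0,"ax": 0,"ay": 0,"az": 0},
    {"dx": 0,"dy": 0.014,"dz": 0,"ax": 0,"ay": 0,"az": 0}
  ]
}}

```text
clock: 51.68
tcp_pos: [0.5641, 0.3292, 0.1207]
eef_rot: [0.002, 0.041, 0.999, -0.001]
ft_force: [-0.1, 0.4, -0.4]
width: 0.757
```

Run:
```python
from plan import *
P,C,s=cur(); print(P,s['ft_force'])
snap('wrist','w23.png')
im=snap('scene','s23.png'); cv2.imwrite('pics/s23c.png',cv2.resize(im[100:280,240:440,::-1],None,fx=3.3,fy=3.3))
```

```text
[0.56406379 0.32924838 0.12069483] [-0.09643529  0.42419574 -0.43590871]
```

View pics/w23.png

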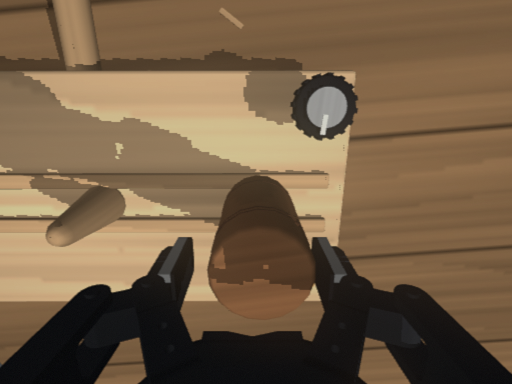

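View pics/s23c.png

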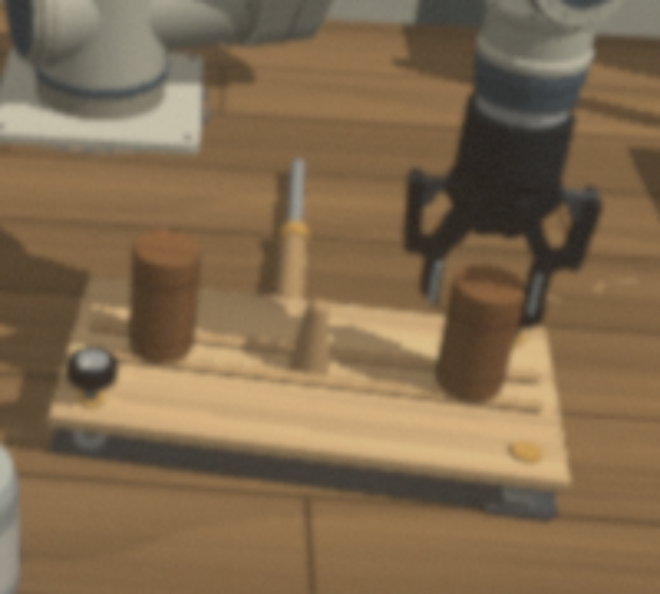

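Emit:
{"method": "play_rows", "body": {
  "commands": [
    {"dx": 0,"dy": 0,"dz": 0,"ax": 0,"ay": 0,"az": 0},
    {"dx": 0,"dy": 0,"dz": 0.02,"ax": 0,"ay": 0,"az": 0},
    {"dx": 0,"dy": 0,"dz": 0.06,"ax": 0,"ay": 0,"az": 0},
    {"dx": -0.03,"dy": -0.04,"dz": 0.12,"ax": 0,"ay": 0,"az": 0},
    {"dx": -0.09,"dy": -0.09,"dz": 0.15,"ax": 0,"ay": 0,"az": 0}
  ],
  "jaw": 88
}}

```text
clock: 52.4
tcp_pos: [0.4982, 0.259, 0.2574]
eef_rot: [0.003, 0.041, 0.999, -0.001]
ft_force: [0.3, -0.4, 1.6]
width: 0.876
```

Run:
```python
from plan import *
P,C,s=cur(); print(P,s['ft_force'])
snap('wrist','w24.png')
im=snap('scene','s24.png'); cv2.imwrite('pics/s24c.png',cv2.resize(im[160:260,300:430,::-1],None,fx=6,fy=6,interpolation=cv2.INTER_CUBIC))
im=snap('top','t24.png'); cv2.imwrite('pics/t24c.png',cv2.resize(im[130:230,120:270,::-1],None,fx=5,fy=5,interpolation=cv2.INTER_CUBIC))
```

```text
[0.49820099 0.25897183 0.25738314] [ 0.31870964 -0.42511408  1.62883118]
```

View pics/s24c.png

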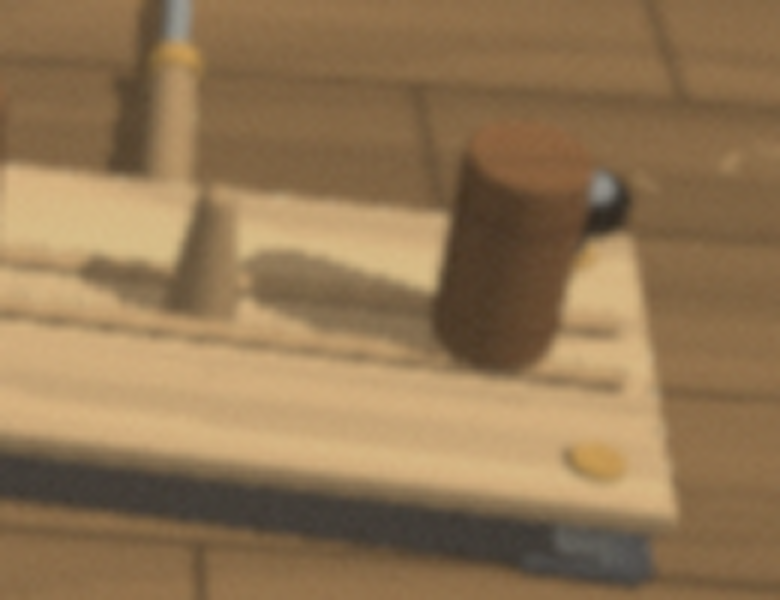

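View pics/t24c.png

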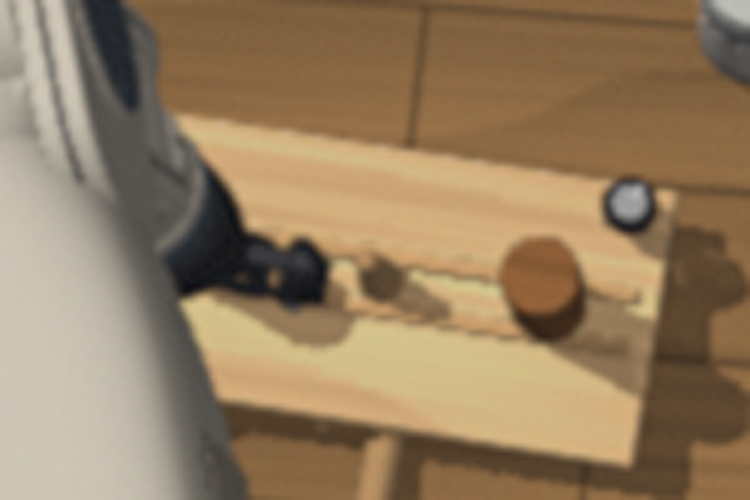

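View pics/w24.png

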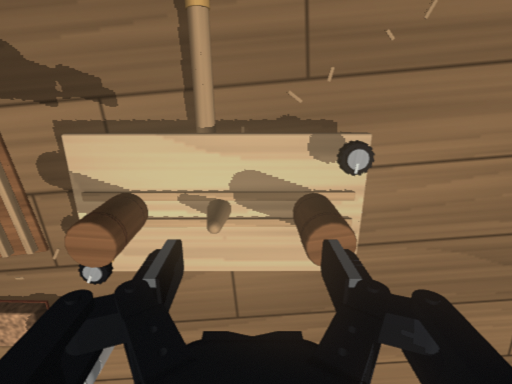

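Cup 1 is upright again (scene crop top (530,158), rim (500,345)) and seated. Next is cup 3.

Run:
```python
from plan import *
go(tool(3.5,45,0),[.547,-.3993,.17])
```

```text
d [ 0.0501 -0.6578 -0.0885] rv [ -0.5  -44.6    7.85] ang 45.3 q [ 0.33  0.27  0.1   1.4  -0.    0.41]
```

Emit:
{"method": "play_rows", "body": {
  "commands": [
    {"dx": 0,"dy": -0.05,"dz": 0,"ax": 0,"ay": 0,"az": 0},
    {"dx": 0,"dy": -0.11,"dz": 0,"ax": 0,"ay": 0,"az": 0},
    {"dx": 0,"dy": -0.17,"dz": 0,"ax": 0,"ay": -9,"az": 1.6},
    {"dx": 0.01,"dy": -0.22,"dz": 0,"ax": -0.2,"ay": -18,"az": 3.2},
    {"dx": 0.02,"dy": -0.27,"dz": 0,"ax": -0.3,"ay": -27,"az": 4.8}
  ],
  "jaw": 85
}}

```text
clock: 53.18
tcp_pos: [0.5183, -0.0119, 0.2559]
eef_rot: [0.238, -0.002, 0.971, 0.006]
ft_force: [0.9, -0.3, -0.2]
width: 0.852
```

Emit:
{"method": "play_rows", "body": {
  "commands": [
    {"dx": 0.01,"dy": -0.06,"dz": 0,"ax": -0.1,"ay": -9,"az": 1.6},
    {"dx": 0.02,"dy": -0.12,"dz": 0,"ax": -0.2,"ay": -17.6,"az": 3.1},
    {"dx": 0.03,"dy": -0.18,"dz": -0.02,"ax": -0.2,"ay": -17.6,"az": 3.1},
    {"dx": 0.03,"dy": -0.24,"dz": -0.04,"ax": -0.2,"ay": -17.6,"az": 3.1},
    {"dx": 0.03,"dy": -0.3,"dz": -0.06,"ax": -0.2,"ay": -17.6,"az": 3.1}
  ]
}}

```text
clock: 53.8
tcp_pos: [0.5475, -0.31, 0.1954]
eef_rot: [0.381, -0.029, 0.924, 0.011]
ft_force: [1.4, -0.6, 0.2]
width: 0.847
```

Run:
```python
from plan import *
go(tool(3.5,45,0),[.547,-.3993,.13])
im=snap('scene','s25.png')[:,:,::-1]
cv2.imwrite('pics/s25c.png',cv2.resize(im[120:240,70:240],None,fx=4.7,fy=4.7,interpolation=cv2.INTER_CUBIC))
```

```text
d [-0.0005 -0.0893 -0.0654] rv [ 0.12 -0.22  0.01] ang 0.3 q [-0.94  0.13 -0.51  0.44  0.63 -0.83]
```

View pics/s25c.png

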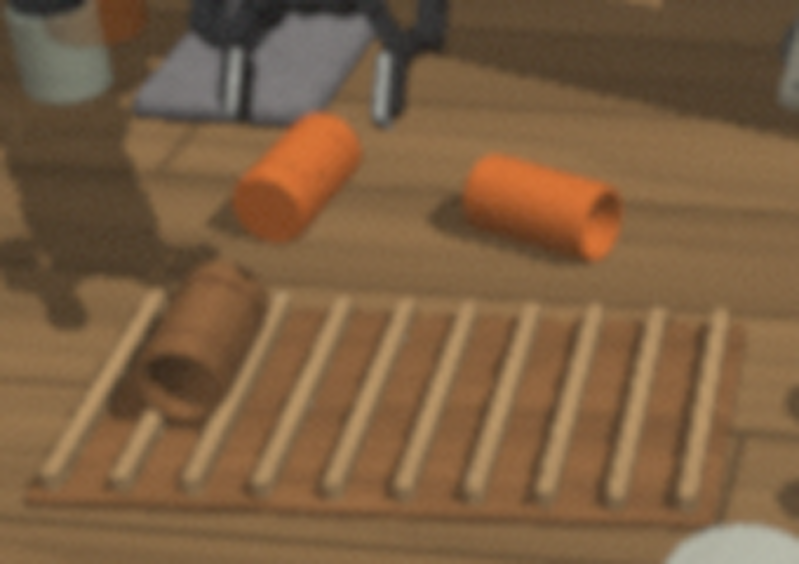

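Emit:
{"method": "play_rows", "body": {
  "commands": [
    {"dx": -0.0005,"dy": -0.05,"dz": -0.02,"ax": 0,"ay": 0,"az": 0},
    {"dx": -0.0005,"dy": -0.0885,"dz": -0.05,"ax": 0,"ay": 0,"az": 0},
    {"dx": -0.0005,"dy": -0.0885,"dz": -0.09,"ax": 0,"ay": 0,"az": 0},
    {"dx": -0.0005,"dy": -0.0885,"dz": -0.09,"ax": 0,"ay": 0,"az": 0},
    {"dx": -0.0005,"dy": -0.0885,"dz": -0.09,"ax": 0,"ay": 0,"az": 0}
  ]
}}

```text
clock: 54.48
tcp_pos: [0.5477, -0.3961, 0.1075]
eef_rot: [0.381, -0.029, 0.924, 0.011]
ft_force: [0.9, -0.0, -0.0]
width: 0.855
```

Run:
```python
from plan import *
go(tool(3.5,45,0),[.547,-.3993,.0305])
snap('wrist','w26.png')
```

```text
d [-0.0007 -0.0032 -0.077 ] rv [ 0.17 -0.2  -0.06] ang 0.3 q [-1.03  0.33 -0.49  0.32  0.68 -0.94]
```

View pics/w26.png

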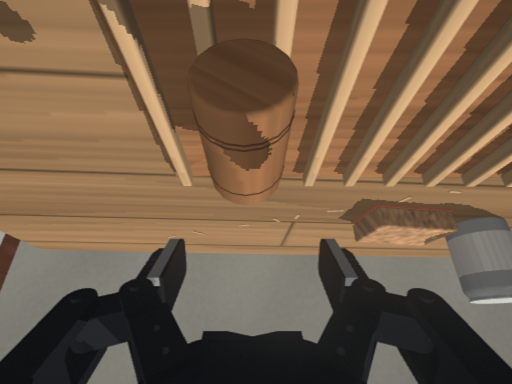

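Emit:
{"method": "play_rows", "body": {
  "commands": [
    {"dx": -0.0005,"dy": -0.002,"dz": -0.03,"ax": 0,"ay": 0,"az": 0},
    {"dx": -0.0005,"dy": -0.002,"dz": -0.048,"ax": 0,"ay": 0,"az": 0},
    {"dx": -0.0005,"dy": -0.002,"dz": -0.053,"ax": 0,"ay": 0,"az": 0},
    {"dx": -0.0005,"dy": -0.002,"dz": -0.053,"ax": 0,"ay": 0,"az": 0}
  ]
}}

```text
clock: 55.02
tcp_pos: [0.5472, -0.3982, 0.055]
eef_rot: [0.381, -0.029, 0.924, 0.01]
ft_force: [0.6, -0.1, 0.1]
width: 0.847
```

Run:
```python
from plan import *
go(tool(3.5,45,0),[.547,-.3993,.0305])
```

```text
d [-0.0002 -0.0011 -0.0245] rv [ 0.23 -0.17 -0.06] ang 0.3 q [-1.04  0.4  -0.55  0.19  0.68 -0.95]
```

Emit:
{"method": "play_rows", "body": {
  "commands": [
    {"dx": 0.0,"dy": -0.001,"dz": -0.008,"ax": 0,"ay": 0,"az": 0},
    {"dx": 0.0,"dy": -0.001,"dz": -0.016,"ax": 0,"ay": 0,"az": 0},
    {"dx": 0.0,"dy": -0.001,"dz": -0.024,"ax": 0,"ay": 0,"az": 0},
    {"dx": 0.0,"dy": -0.001,"dz": -0.024,"ax": 0,"ay": 0,"az": 0},
    {"dx": 0.0,"dy": -0.001,"dz": -0.024,"ax": 0,"ay": 0,"az": 0}
  ]
}}

```text
clock: 55.65
tcp_pos: [0.5468, -0.3991, 0.0296]
eef_rot: [0.381, -0.029, 0.924, 0.011]
ft_force: [-0.5, -0.2, -0.7]
width: 0.851
```

Emit:
{"method": "play_rows", "body": {
  "commands": [
    {"dx": 0,"dy": 0,"dz": 0,"ax": 0,"ay": 0,"az": 0},
    {"dx": 0,"dy": 0,"dz": 0,"ax": 0,"ay": 0,"az": 0},
    {"dx": 0,"dy": 0,"dz": 0,"ax": 0,"ay": 0,"az": 0},
    {"dx": 0,"dy": 0,"dz": 0,"ax": 0,"ay": 0,"az": 0},
    {"dx": 0,"dy": 0,"dz": 0,"ax": 0,"ay": 0,"az": 0}
  ],
  "jaw": 0
}}

```text
clock: 56.28
tcp_pos: [0.5471, -0.4006, 0.0307]
eef_rot: [0.381, -0.029, 0.924, 0.009]
ft_force: [-0.4, -4.9, 2.1]
width: 0.614
```

Emit:
{"method": "play_rows", "body": {
  "commands": [
    {"dx": 0,"dy": 0,"dz": 0.02,"ax": 0,"ay": 0,"az": 0},
    {"dx": 0,"dy": 0,"dz": 0.06,"ax": 0,"ay": 0,"az": 0},
    {"dx": 0,"dy": 0,"dz": 0.11,"ax": 0,"ay": 0,"az": 0},
    {"dx": 0,"dy": 0,"dz": 0.16,"ax": 0,"ay": 0,"az": 0},
    {"dx": 0,"dy": 0,"dz": 0.21,"ax": 0,"ay": 0,"az": 0}
  ]
}}

```text
clock: 56.9
tcp_pos: [0.5464, -0.3982, 0.241]
eef_rot: [0.38, -0.029, 0.924, 0.011]
ft_force: [0.1, -0.4, -1.5]
width: 0.614
```

Run:
```python
from plan import *
P,C,s=cur(); print(P,s['width'])
a=np.radians(25); d=.0134*np.array([np.cos(a),np.sin(a)])
go(tool(25,45,1),[.5545+d[0],.209+d[1],.24])
snap('wrist','w27.png')
```

```text
[ 0.54639552 -0.39820792  0.24099651] 0.6137182199377818
d [ 0.0202  0.6129 -0.001 ] rv [ 113.75   28.84 -115.84] ang 164.9 q [-1.04  0.2  -0.28  0.67  0.68 -0.95]
```

View pics/w27.png

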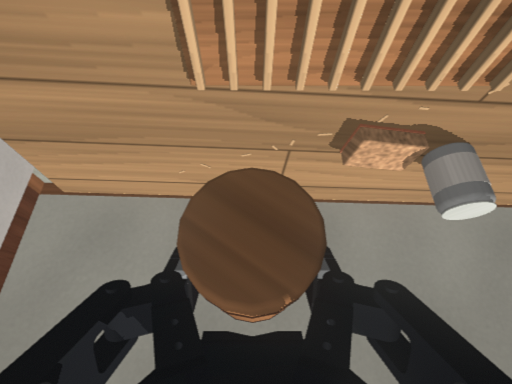

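Emit:
{"method": "play_rows", "body": {
  "commands": [
    {"dx": 0,"dy": 0.038,"dz": 0.01,"ax": 7.1,"ay": 1.8,"az": -7.2},
    {"dx": 0,"dy": 0.076,"dz": 0.02,"ax": 14.2,"ay": 3.6,"az": -14.4},
    {"dx": 0,"dy": 0.114,"dz": 0.03,"ax": 21.3,"ay": 5.4,"az": -21.6},
    {"dx": 0,"dy": 0.152,"dz": 0.04,"ax": 28.4,"ay": 7.2,"az": -28.8},
    {"dx": 0.005,"dy": 0.19,"dz": 0.05,"ax": 35.5,"ay": 9,"az": -36}
  ]
}}

```text
clock: 57.58
tcp_pos: [0.5512, -0.2073, 0.2895]
eef_rot: [0.284, 0.372, 0.867, 0.174]
ft_force: [-0.4, 0.1, -0.2]
width: 0.614
```

Emit:
{"method": "play_rows", "body": {
  "commands": [
    {"dx": 0,"dy": 0.038,"dz": 0,"ax": 7.1,"ay": 1.8,"az": -7.2},
    {"dx": 0,"dy": 0.076,"dz": 0,"ax": 14.2,"ay": 3.6,"az": -14.4},
    {"dx": 0,"dy": 0.114,"dz": 0,"ax": 21.3,"ay": 5.4,"az": -21.6},
    {"dx": 0,"dy": 0.152,"dz": 0,"ax": 28.4,"ay": 7.2,"az": -28.8},
    {"dx": 0.005,"dy": 0.19,"dz": 0,"ax": 35.5,"ay": 9,"az": -36}
  ]
}}

```text
clock: 58.2
tcp_pos: [0.5561, -0.0174, 0.2892]
eef_rot: [0.131, 0.697, 0.637, 0.302]
ft_force: [0.6, -0.2, -0.8]
width: 0.616
```

Emit:
{"method": "play_rows", "body": {
  "commands": [
    {"dx": 0,"dy": 0.038,"dz": 0,"ax": 7.1,"ay": 1.8,"az": -7.2},
    {"dx": 0,"dy": 0.076,"dz": 0,"ax": 14.2,"ay": 3.6,"az": -14.4},
    {"dx": 0,"dy": 0.114,"dz": 0,"ax": 21.3,"ay": 5.4,"az": -21.6},
    {"dx": 0,"dy": 0.152,"dz": 0,"ax": 28.4,"ay": 7.2,"az": -28.8},
    {"dx": 0.005,"dy": 0.19,"dz": 0,"ax": 35.5,"ay": 9,"az": -36}
  ]
}}

```text
clock: 58.82
tcp_pos: [0.5608, 0.1723, 0.2891]
eef_rot: [-0.047, 0.884, 0.282, 0.37]
ft_force: [1.5, -0.9, -0.6]
width: 0.616
```

Run:
```python
from plan import *
go(tool(25,45,1),[.5666,.2147,.22])
print(manip.get_state()['width'])
```

```text
d [ 0.0058  0.0424 -0.0691] rv [ 7.14  1.96 -7.47] ang 10.5 q [ 0.01 -0.12 -0.52  0.45  0.29  2.64]
0.6163400866926344
```

Emit:
{"method": "play_rows", "body": {
  "commands": [
    {"dx": 0.0055,"dy": 0.03,"dz": 0,"ax": 4,"ay": 1,"az": -4},
    {"dx": 0.0055,"dy": 0.0415,"dz": -0.02,"ax": 7.2,"ay": 1.9,"az": -7.4},
    {"dx": 0.0055,"dy": 0.0415,"dz": -0.05,"ax": 7.2,"ay": 1.9,"az": -7.4},
    {"dx": 0.0055,"dy": 0.0415,"dz": -0.08,"ax": 7.2,"ay": 1.9,"az": -7.4},
    {"dx": 0.0055,"dy": 0.0415,"dz": -0.08,"ax": 7.2,"ay": 1.9,"az": -7.4}
  ]
}}

```text
clock: 59.45
tcp_pos: [0.5653, 0.2125, 0.2064]
eef_rot: [-0.082, 0.902, 0.203, 0.372]
ft_force: [-0.4, -0.2, -0.7]
width: 0.611
```

Emit:
{"method": "play_rows", "body": {
  "commands": [
    {"dx": 0,"dy": 0,"dz": 0,"ax": 0,"ay": 0,"az": 0},
    {"dx": 0,"dy": 0,"dz": 0,"ax": 0,"ay": 0,"az": 0}
  ]
}}

```text
clock: 59.7
tcp_pos: [0.5679, 0.2125, 0.2113]
eef_rot: [-0.082, 0.901, 0.203, 0.376]
ft_force: [-0.8, -0.0, -0.7]
width: 0.613
```

Run:
```python
from plan import *
P,C,s=cur(); print(P,s['width'])
go(tool(25,45,1),[.5666,.2147,.2])
im=snap('scene','s28.png'); cv2.imwrite('pics/s28c.png',cv2.resize(im[100:280,240:440,::-1],None,fx=3.3,fy=3.3))
mid=P+C.apply([.002,0,-.021]); print('cup mid',mid)
print(3.3*(proj(cm('scene'),[mid+[0,0,.0475],mid-[0,0,.0475]])-[240,100]))
```

```text
[0.56785691 0.21249754 0.21133194] 0.6129894195440441
d [-0.0013  0.0022 -0.0113] rv [ 0.19  0.31 -0.27] ang 0.5 q [ 0.11 -0.03 -0.68  0.15  0.23  2.9 ]
cup mid [0.55561852 0.20681499 0.22754707]
[[338.78978126 113.2264101 ]
 [323.23695695 226.72946087]]
```

View pics/s28c.png

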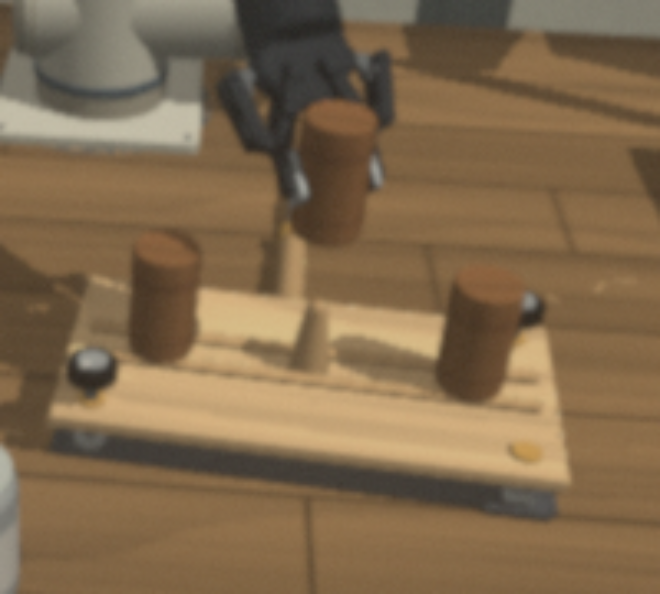

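Emit:
{"method": "play_rows", "body": {
  "commands": [
    {"dx": -0.001,"dy": 0.002,"dz": -0.03,"ax": 0,"ay": 0,"az": 0},
    {"dx": -0.001,"dy": 0.002,"dz": -0.06,"ax": 0,"ay": 0,"az": 0},
    {"dx": -0.001,"dy": 0.002,"dz": -0.08,"ax": 0,"ay": 0,"az": 0},
    {"dx": -0.001,"dy": 0.002,"dz": -0.08,"ax": 0,"ay": 0,"az": 0}
  ]
}}

```text
clock: 60.25
tcp_pos: [0.5658, 0.2143, 0.1286]
eef_rot: [-0.082, 0.901, 0.203, 0.374]
ft_force: [0.1, -0.1, -1.7]
width: 0.615
```

Emit:
{"method": "play_rows", "body": {
  "commands": [
    {"dx": 0,"dy": 0,"dz": -0.012,"ax": 0,"ay": 0,"az": 0},
    {"dx": 0,"dy": 0,"dz": -0.024,"ax": 0,"ay": 0,"az": 0},
    {"dx": 0,"dy": 0,"dz": -0.036,"ax": 0,"ay": 0,"az": 0},
    {"dx": 0,"dy": 0,"dz": -0.036,"ax": 0,"ay": 0,"az": 0}
  ]
}}

```text
clock: 60.75
tcp_pos: [0.5666, 0.2145, 0.0943]
eef_rot: [-0.082, 0.901, 0.203, 0.375]
ft_force: [-0.2, -0.2, -0.9]
width: 0.615
```

Emit:
{"method": "play_rows", "body": {
  "commands": [
    {"dx": 0,"dy": 0,"dz": -0.002,"ax": 0,"ay": 0,"az": 0},
    {"dx": 0,"dy": 0,"dz": -0.004,"ax": 0,"ay": 0,"az": 0},
    {"dx": 0,"dy": 0,"dz": -0.005,"ax": 0,"ay": 0,"az": 0}
  ]
}}

```text
clock: 61.12
tcp_pos: [0.5663, 0.2145, 0.0889]
eef_rot: [-0.082, 0.901, 0.203, 0.375]
ft_force: [0.9, 0.2, -0.9]
width: 0.621
```

Emit:
{"method": "play_rows", "body": {
  "commands": [
    {"dx": 0,"dy": 0,"dz": -0.001,"ax": 0,"ay": 0,"az": 0},
    {"dx": 0,"dy": 0,"dz": -0.001,"ax": 0,"ay": 0,"az": 0}
  ]
}}

```text
clock: 61.38
tcp_pos: [0.5662, 0.2145, 0.0876]
eef_rot: [-0.082, 0.901, 0.203, 0.374]
ft_force: [0.3, 0.2, -0.5]
width: 0.614
```

Emit:
{"method": "play_rows", "body": {
  "commands": [
    {"dx": 0,"dy": 0,"dz": -0.001,"ax": 0,"ay": 0,"az": 0},
    {"dx": 0,"dy": 0,"dz": -0.002,"ax": 0,"ay": 0,"az": 0}
  ]
}}

```text
clock: 61.62
tcp_pos: [0.5662, 0.2144, 0.0856]
eef_rot: [-0.082, 0.901, 0.203, 0.375]
ft_force: [-0.0, -0.9, -0.5]
width: 0.613
```

Emit:
{"method": "play_rows", "body": {
  "commands": [
    {"dx": 0,"dy": 0,"dz": -0.001,"ax": 0,"ay": 0,"az": 0},
    {"dx": 0,"dy": 0,"dz": -0.001,"ax": 0,"ay": 0,"az": 0}
  ]
}}

```text
clock: 61.88
tcp_pos: [0.5665, 0.2146, 0.0851]
eef_rot: [-0.082, 0.901, 0.203, 0.375]
ft_force: [-2.3, -1.0, 4.5]
width: 0.614
```

Emit:
{"method": "play_rows", "body": {
  "commands": [
    {"dx": 0,"dy": 0,"dz": -0.001,"ax": 0,"ay": 0,"az": 0},
    {"dx": 0,"dy": 0,"dz": -0.001,"ax": 0,"ay": 0,"az": 0}
  ]
}}

```text
clock: 62.12
tcp_pos: [0.5668, 0.2146, 0.0849]
eef_rot: [-0.082, 0.9, 0.203, 0.376]
ft_force: [-4.8, -1.6, 11.2]
width: 0.615
```

Seated. Release and retreat along the tool axis.

Emit:
{"method": "play_rows", "body": {
  "commands": [
    {"dx": 0,"dy": 0,"dz": 0.001,"ax": 0,"ay": 0,"az": 0},
    {"dx": 0,"dy": 0,"dz": 0.001,"ax": 0,"ay": 0,"az": 0},
    {"dx": 0,"dy": 0,"dz": 0.001,"ax": 0,"ay": 0,"az": 0}
  ],
  "jaw": 88
}}

```text
clock: 62.5
tcp_pos: [0.5661, 0.2144, 0.0844]
eef_rot: [-0.082, 0.901, 0.203, 0.374]
ft_force: [0.0, 0.4, 0.3]
width: 0.88
```

Emit:
{"method": "play_rows", "body": {
  "commands": [
    {"dx": -0.0193,"dy": -0.009,"dz": 0.0212,"ax": 0,"ay": 0,"az": 0},
    {"dx": -0.0385,"dy": -0.018,"dz": 0.0424,"ax": 0,"ay": 0,"az": 0},
    {"dx": -0.0771,"dy": -0.0358,"dz": 0.0847,"ax": 0,"ay": 0,"az": 0},
    {"dx": -0.0771,"dy": -0.0358,"dz": 0.12,"ax": 0,"ay": 0,"az": 0},
    {"dx": -0.0771,"dy": -0.0358,"dz": 0.18,"ax": 0,"ay": 0,"az": 0}
  ]
}}

```text
clock: 63.12
tcp_pos: [0.4876, 0.1783, 0.2645]
eef_rot: [-0.082, 0.902, 0.203, 0.373]
ft_force: [0.7, 0.6, -0.1]
width: 0.875
```

Emit:
{"method": "play_rows", "body": {
  "commands": [
    {"dx": -0.01,"dy": -0.05,"dz": 0.01,"ax": 0,"ay": 0,"az": 0},
    {"dx": -0.02,"dy": -0.11,"dz": 0.01,"ax": 0,"ay": 0,"az": 0},
    {"dx": -0.03,"dy": -0.17,"dz": 0.01,"ax": 0,"ay": 0,"az": 0},
    {"dx": -0.03,"dy": -0.23,"dz": 0.01,"ax": 0,"ay": 0,"az": 0},
    {"dx": -0.03,"dy": -0.29,"dz": 0.01,"ax": 0,"ay": 0,"az": 0}
  ]
}}

```text
clock: 63.75
tcp_pos: [0.4585, -0.1051, 0.2752]
eef_rot: [-0.081, 0.901, 0.203, 0.375]
ft_force: [1.4, 0.3, -0.7]
width: 0.877
```

Run:
```python
from plan import *
P,C,s=cur(); print(P,s['clock'])
im=snap('scene','s29.png'); cv2.imwrite('pics/s29c.png',cv2.resize(im[155:265,250:420,::-1],None,fx=4.7,fy=4.7,interpolation=cv2.INTER_CUBIC))
im=snap('top','t29.png'); cv2.imwrite('pics/t29c.png',cv2.resize(im[130:230,120:270,::-1],None,fx=5,fy=5,interpolation=cv2.INTER_CUBIC))
snap('wrist','w29.png')
M=cm('scene')
for p in [(.545,.0895),(.5545,.209),(.564,.329)]:
    print((4.7*(proj(M,[[*p,.149],[*p,.054]])-[250,155])).round(0).tolist())
```

```text
[ 0.4585427  -0.10510876  0.27524401] 63.75
[[189.0, 89.0], [179.0, 230.0]]
[[411.0, 113.0], [391.0, 255.0]]
[[640.0, 138.0], [609.0, 280.0]]
```

View pics/s29c.png

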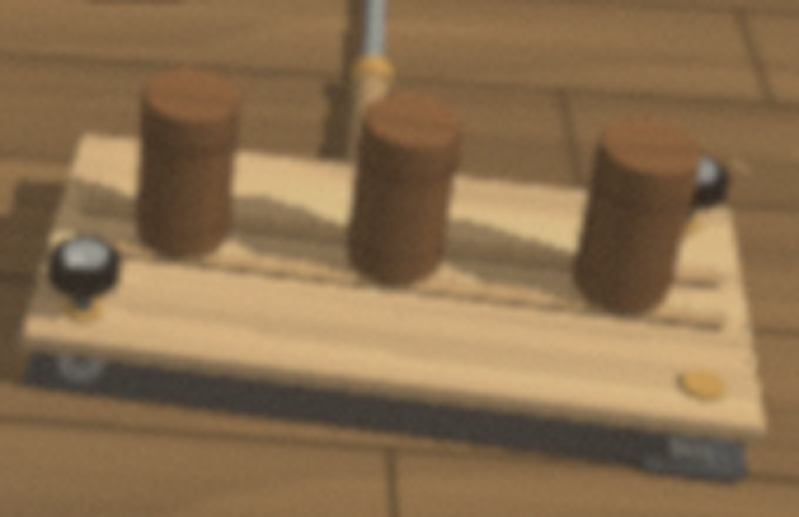

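View pics/t29c.png

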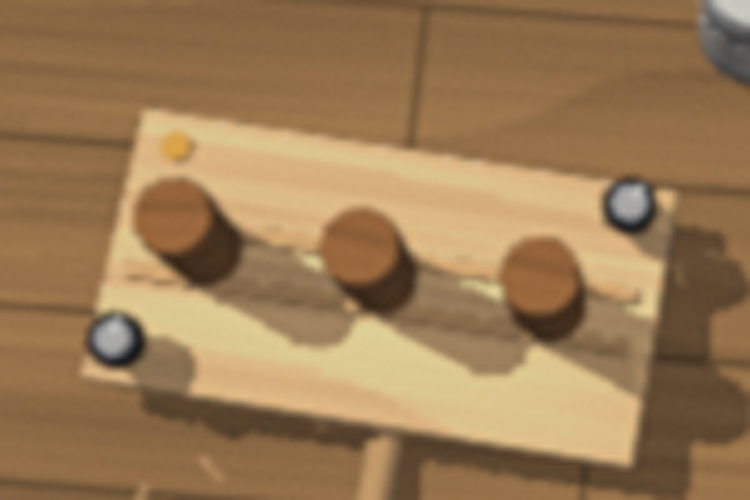

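Run:
```python
from tilt import *
M,T=cm('scene'),cm('top')
S=lambda a,b,c,d: np.array([(a+.5)/4.7-.5+250,(b+.5)/4.7-.5+250,(c+.5)/4.7-.5+155,(d+.5)/4.7-.5+155])
U=lambda a,b,c,d: np.array([(a+.5)/5-.5+120,(b+.5)/5-.5+120,(c+.5)/5-.5+130,(d+.5)/5-.5+130])
ob={'peg1':(S(137,241,68,257),U(501,585,236,341),(.545,.0895)),'peg2':(S(348,463,92,285),U(321,416,207,313),(.5545,.209)),'peg3':(S(574,701,118,313),U(134,241,178,285),(.564,.329))}
for k,(s,t,p) in ob.items():
    def g(x):
        r=[]
        for m,o in((M,s),(T,t)):
            q=hull(m,x[:3],np.array([x[3],x[4],-1.])); r.append(np.array([q[:,0].min(),q[:,0].max(),q[:,1].min(),q[:,1].max()])-o)
        return np.concatenate(r)
    f=least_squares(g,[*p,.149,0.02,0.02],diff_step=1e-4); print(k,f.x.round(4),'tilt',np.degrees(f.x[3:]).round(1),g(f.x).round(1))
```

```text
peg1 [0.5442 0.0891 0.1501 0.0389 0.0284] tilt [2.2 1.6] [ 0.2 -0.3 -0.7  0.8 -0.3  0.2 -0.   0.1]
peg2 [0.5546 0.208  0.1495 0.0379 0.0375] tilt [2.2 2.1] [ 0.3 -0.3 -0.6  0.6 -0.4  0.3 -0.1  0.2]
peg3 [0.5647 0.3318 0.1489 0.0358 0.0488] tilt [2.1 2.8] [ 0.3 -0.2 -0.7  0.7 -0.2  0.5 -0.1  0.2]
```

View pics/w29.png

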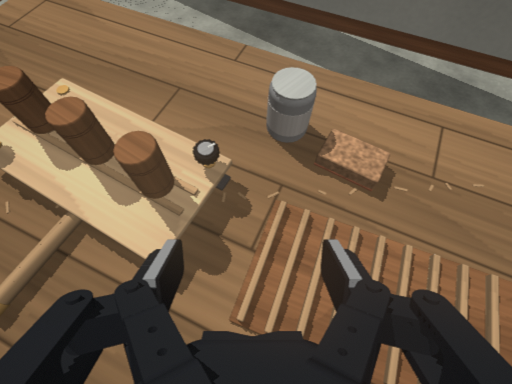

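View pics/s29.png

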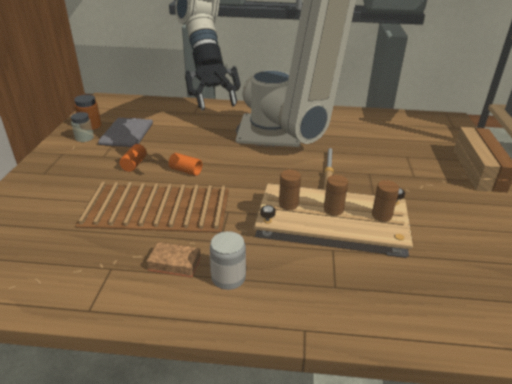

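All three cups sit with their tops at 0.149–0.150 m (0.149 expected), and the axes agree with each other to about 1°. The bystanders are where they were and the robot is clear, so I'm handing in.

```bash
python3 -c "
from station import job
print(job.job_done())"
```

```text
the job is handed in; nothing more can be done
None
```

The board is level, all three cups are mouth down on their own pegs with the rims on the slats, and I handed the job in at about 64 s of the 208 s.

- **Levelling:** I found the tilt by touching the board top with shut fingers: about 1.15° along y and 1.8° along x. I turned knob A about 238° counter-clockwise and knob B about 166° clockwise. Touching it again gave 48.0, 48.0 and 48.1 mm at three of the four points, so under 0.1° out in both directions. I did not touch it again after placing the cups.
- **Cups:** Cup 1 is on peg 3, cup 2 on peg 1 and cup 3 on peg 2. Each was lowered until the rim met the slats at 3–11 N.
- **Disturbance:** Cup 1 was standing upright on peg 3, but was found leaning about 24° while I was bringing cup 2. I moved cup 2 to peg 1 instead, then pushed cup 1 upright with the open jaws. It now stands about 3 mm off centre.
- **Last check:** From the final pictures the cup tops are at 149–150 mm against 149 mm expected. The picture fit shows all three tilted about 2–3°, much the same for each, so I take that as measuring error. The oil tin, gouge and sanding block were not touched, and I saw no slip of the grip.
- **Disagreement:** The first camera estimate of the tilt along x was about 0°, against 1.8° by touch. I went by the touch reading.

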